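# Wind the bowl lift up to its mark with the crank

## Task

Set the loose crank on the square drive shaft of the hand-cranked bowl lift so that it is fully home, then wind it until the platform's black pointer is level with the red marker on the gauge rule, with the bowl still standing untouched on the platform. Work gently, never ramming or forcing the crank against the lift, and leave the crank on the shaft; the timer, spice tin and teaspoon stay where they are.

Things in the scene. Friction and masses are not known exactly. Their poses are not given: they have to be found in the camera images.
- jack: The bowl lift, fixed: grey base plate 310 x 110 x 10 mm, white gearbox 78 x 82 mm, 60 mm high, platform column behind. Origin on the worktop under the upright drive shaft's axis; its x points from the shaft to the platform's centre 195 mm away, z up. Turning the shaft clockwise seen from above raises the platform 15.1 mm a turn (2.4 mm per rad); it stays when let go.
- shaft_seat (a point): Centre of the top of the shaft's round collar (34 mm across), 75 mm above the worktop. Axes are the lift's, not the shaft's. From it a square steel stub, 13.4 mm across flats, tapering to 6.4 mm over its top 11 mm, rises 24 mm. Its flats start at any angle, which is not measured: see or feel for it. Turning takes about 0.08 N m, 1.2 N at the crank's handle.
- pointer_tip (a point): Tip of the thin black pointer that is fixed to the platform and travels along the front of the gauge rule; 48.5 to 53 mm above the worktop at the start. Platform: aluminium disc 108 mm across with rubber top; top 5.5 mm above the pointer.
- marker: Red clamp, 11 x 22 mm, fixed on the white gauge rule; its origin is the height to which the pointer must come (middle of its lower, 3 mm thick lip). 16 to 28 mm above the pointer's lowest place.
- crank: Loose steel crank, 0.2 kg, lying flat, socket down, red handle up. Origin: centre of the underside of its hub, which has a square socket from below, 15.2 mm wide, 26 mm deep, mouth chamfered, sides along the crank's x and y. A flat arm 14 mm wide, 10 mm high runs at its foot along x to the handle 70 mm out. Fully home, the underside rests on the collar at shaft_seat.
- knob (a point): Middle of the red handle, an upright sleeve 23 mm across from 12 to 60 mm above the crank's underside, 70 mm from the hub's axis; this point lies 42 mm above the underside. The sleeve spins freely on its pin, so it can be held without turning the wrist.
- bowl: White bowl with red dots, 150 mm across, 61 mm high, standing loose on the platform. Origin: centre of its underside.
- timer: Dark grey round kitchen timer, 60 mm across, 25 mm high. Bystander. Origin: centre of its underside.
- spice_box: Pale round spice tin, 62 mm across, 25 mm high, left of the lift. Bystander. Origin: centre of its underside.
- spoon: Teaspoon with black handle, 137 mm long, lying at the front edge. Bystander. Origin: centre of its underside.
- hub_top (a point): Centre of the top of the crank's hub, a dark block 28 x 28 mm and 50 mm high (its sides along the crank's x and y); grip the upper half across the crank's y. Axes are the crank's.

How it is judged:
By the outcome, as a careful person would: the job done as asked, in the order asked, and still so for the second after the job is handed in, with the robot touching nothing.
It also fails if it takes over 72 s, if anything falls off the work surface, if the arm or the gripper's body presses on something with over 40 N, if the wrist force passes 120 N, or if a joint passes its speed limit or range.

## Robot

A 6-joint arm with a two-finger parallel gripper is mounted at the origin on a cart in front of the work surface, level with it; the furniture and walls round the work are solid. World frame = base frame: x ahead of the robot, y to its left, z up, the work surface at z = 0. Lengths are in mm, angles in rad, forces in N, time in s.
With the tool pointing down it reaches from about 350 to 775 mm from the base axis. Payload 7.3 kg.
Tool frame: the origin (TCP) lies between the finger pads; the fingertips stand 25 mm ahead of it and the grasp point (between the pads) lies 6 mm ahead of it; z points along the fingers, y is the line along which they close (so a half turn about z gives the same grasp; the last joint's range is limited). The gripper opens to 92 mm and grips with 3 to 60 N. Pads are 19 mm wide; open, the fingers measure 130 mm over their backs; the gripper's body (75 mm by 190 mm) begins 47 mm behind the grasp point.
Start: joints at [-1.274, 0.342, 1.524, -0, 1.275, -0.146], TCP at [224.971, -474.374, 251.741] pointing down, gripper open.
Joint ranges: [-2.53, 2.53], [-0.77, 2.02], [0.04, 2.7], [-1, 4.14], [0.28, 2.66], [-3.11, 3.11]. Speed limits (rad/s): [2.57, 2.57, 3.14, 3.14, 3.14, 3.14].

## Interface

Orientations are given as [roll, pitch, yaw] about the fixed x, y, z axes, in that order (R = Rz(yaw) Ry(pitch) Rx(roll)).
In Python, from plant import bot gives the robot as it stands.
- The arm moves only by the tool play_rows, never from a script. Its argument "commands" is a list of rows, each an object of numbers: "x", "y", "z": the shift along the tool's x, y, z in m; "twist": the turn about the tool's z in degrees. In form: [{"x": .., "y": .., "z": .., "twist": ..}, ...]. A call has exactly 8 rows; each row is the pose to reach, as a shift and turn from the pose commanded when the call began, along the tool's axes at that moment; what a row does not reach only later rows make up. A row lasts 1/10 s, in which the tool goes at most 50 mm and 8.59 degrees, less where a joint would pass 70% of its speed; a pose out of reach is approached as far as the arm can. A call with a gripper value outside its range is refused whole. "jaw" is the closure, from 0 (fully open) to 1 (shut), set as the call begins (left out, the last holds). The fingers move at their own pace and stop on an object; the grip force is fixed at half the most. Time passes only in rows, so rows that repeat a pose let the fingers close, or fill a call up. It gives the time, the measured TCP pose, the force, the opening and the grip force at its end, in the units of the state.
- bot.get_obs(): the state, without advancing time (a new reading comes with each control period).
- bot.capture(name): name is "scene" or "top" or "wrist"; returns a dict with "pixels" (400x640x3 uint8, red, green, blue), "fx", "fy", "cx", "cy" (pixels), "eye" and "rotation" of the camera in the world. Camera axes: x right, y down, z forward; pixel columns grow to the right and rows downward; lengths in mm; the calibration is good to about 2 mm. A picture is of the moment at which its call begins. There is no depth.
- bot.close_job(): hands the job in; it is judged then, once.
The state is a dict: "time": time; "joint_positions": joint angles; "dq": joint speeds; "tau": joint torques, N m; "tool_pos": TCP position; "tcp_rot": TCP orientation; "contact_force": force on the tool from outside, world axes, zero at the start; "moment": the same for the moment, N m; "grip_width": finger opening in mm; "finger_force": force on a finger pad.
Only numpy, scipy, OpenCV 4.12 (cv2) and the standard library are available. Lean on these libraries where they do the work, as an engineer would, in place of code of your own. Each camera call takes 0.05 s, during which the arm holds its last target. There are 200 camera calls.

## Working session

There is one attempt and no reset: what is moved stays moved. The work goes in short steps, Python scripts to look and compute and a tool call to move; the robot and the scene stay as the last step left them, time stands still between calls to the robot, and variables do not carry over. Pictures are saved under pics/ and viewed, at most 10 in all, crops included, and the job is handed in when it is done.

Besides the shell and the picture viewer there is one more tool, called as name(argument=value, ...) on one line, values as JSON. play_rows: Moves the arm, as the interface text tells. Its arguments: {"type":"object","properties":{"commands":{"type":"array"},"jaw":{"type":"number"}},"required":["commands"]}

```bash
mkdir -p pics
cat > h.py <<'E'
import numpy as np, cv2
from plant import bot
def cap(n,f=None):
    c=bot.capture(n)
    if f: cv2.imwrite('pics/'+f,c['pixels'][:,:,::-1])
    return c
def ray(c,u,v):
    d=np.array([(u-c['cx'])/c['fx'],(v-c['cy'])/c['fy'],1.]);return np.array(c['eye']),np.array(c['rotation'])@d
def atz(c,u,v,z):
    e,d=ray(c,u,v);return e+d*(z-e[2])/d[2]
def proj(c,p):
    q=np.array(c['rotation']).T@(np.array(p)-np.array(c['eye']));return q[0]/q[2]*c['fx']+c['cx'],q[1]/q[2]*c['fy']+c['cy']
E
python3 - <<'E'
from h import *
for n in('scene','top'):
    c=cap(n,n+'0.png');print(n,c['fx'],c['cx'],c['cy'],c['eye'],np.round(c['rotation'],4).tolist())
print(bot.get_obs())
E
```

```text
scene 453.4280758960918 323.6586925571697 193.069514018726 [-56.97168753 491.9141748  865.4845954 ] [-2.3392, 0.0021, -2.2948]
top 448.5604510445551 317.0243802451631 198.46781463658627 [ 427.0091437   -24.40085314 1268.8856682 ] [-3.042, 0.017, -1.5756]
{'time': 0.1, 'joint_positions': array([-1.27402989e+00,  3.42652778e-01,  1.52490382e+00, -4.58391059e-05,
        1.27537984e+00, -1.45988173e-01]), 'dq': array([ 0.00050727, -0.0022055 , -0.0025801 , -0.00038726,  0.00102585,
       -0.00221824]), 'tau': array([ 3.82853817e-03, -4.32003665e+01, -2.44696641e+01,  7.20972405e-02,
        5.25419530e-02, -4.64104096e-05]), 'tool_pos': array([ 224.8459467 , -474.06335939,  251.12073676]), 'tcp_rot': array([-3.14025679e+00, -1.52111487e-04,  4.42767887e-01]), 'contact_force': array([-0.89949086,  0.67181482,  0.34975373]), 'moment': array([ 0.01595147, -0.02225209,  0.03134515]), 'finger_force': 0.0, 'grip_width': 91.79631686198076}
```

View pics/top0.png

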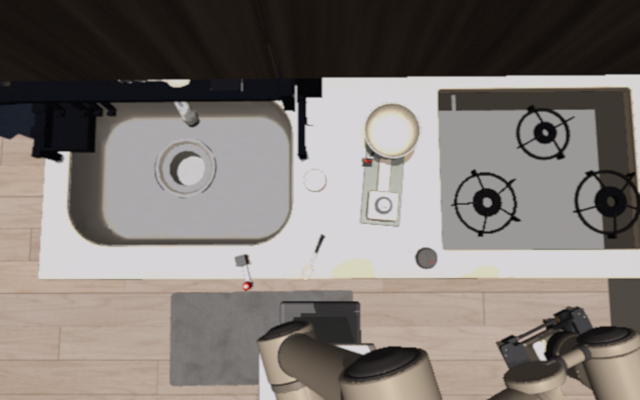

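View pics/scene0.png

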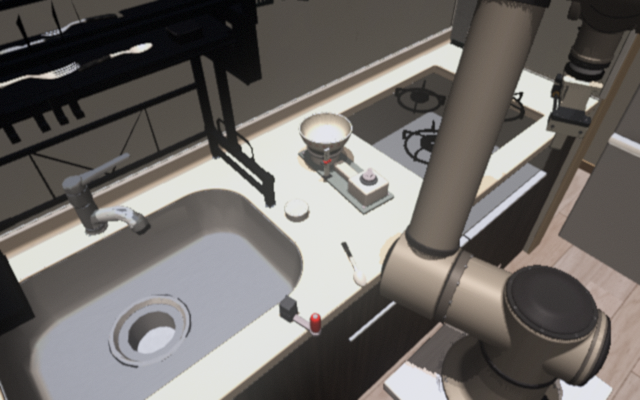

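The top view shows the crank hub near (242,260), its knob overhanging the front edge at (248,286), the lift shaft at (384,205), bowl at (391,131), tin (315,180), timer (427,258) and spoon (315,255). I'll enlarge crops of these next.

```bash
cat >> h.py <<'E'
from scipy.spatial.transform import Rotation as Ro
_cap=cap
def cap(n,f=None):
    c=_cap(n,f); c['rotation']=Ro.from_euler('xyz',c['rotation']).as_matrix(); return c
def tri(c1,p1,c2,p2):
    e1,d1=ray(c1,*p1);e2,d2=ray(c2,*p2)
    s=np.linalg.lstsq(np.c_[d1,-d2],e2-e1,rcond=None)[0];a=e1+s[0]*d1;b=e2+s[1]*d2
    return (a+b)/2,np.linalg.norm(a-b)
E
python3 - <<'E'
import cv2,numpy as np
t=cv2.imread('pics/top0.png');s=cv2.imread('pics/scene0.png')
def cr(i,u,v,w,h,k):
    o=cv2.resize(i[v:v+h,u:u+w],None,fx=k,fy=k,interpolation=cv2.INTER_CUBIC)
    for a in range(0,w,10): cv2.putText(o,str(u+a),(a*k,8),0,.3,(255,0,255),1);o[::4,a*k]=(255,0,255)
    for a in range(0,h,10): cv2.putText(o,str(v+a),(0,a*k+4),0,.3,(255,0,255),1);o[a*k,::4]=(255,0,255)
    return o
A=np.vstack([cr(t,230,245,40,50,5),cr(s,270,285,80,60,5)[:, :200]]) if 0 else None
a=cr(t,225,245,50,50,6);b=cr(s,270,290,60,50,6)
c=cr(t,350,150,62,90,4) ; d=cr(s,295,130,110,90,4)
W=800;o=np.zeros((600,800,3),np.uint8)
a=a[:,:300];o[:a.shape[0]-60,:300]=a[:240];
o[0:300,300:660]=b
c=cr(t,355,150,50,80,4)[:300];o[300:300+c.shape[0],:200]=c[:300]
d=cr(s,295,135,110,75,4);o[300:600,210:650]=d
cv2.imwrite('pics/cr1.png',o)
E
```

```text
(no output)
```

View pics/cr1.png

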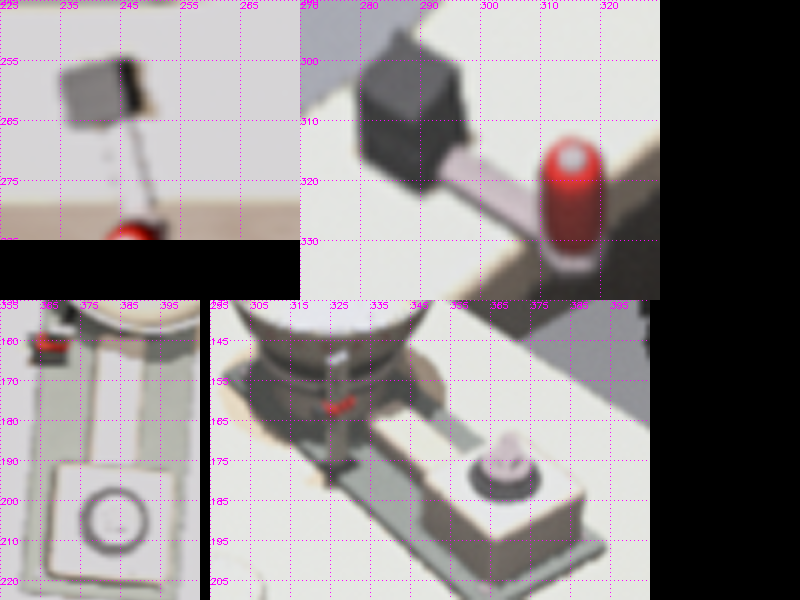

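Run:
```python
from h import *
t=cap('top');s=cap('scene')
np.set_printoptions(precision=1,suppress=True)
print('hub',atz(t,240.8,260.2,50),atz(s,288,302,50),tri(t,(240.8,260.2),s,(288,302)))
k=atz(s,315.5,316.5,60);print('knob',k,atz(t,248,285.5,60))
print('collar',atz(t,384,205,75),atz(s,368.5,177.5,75))
print('bowl',atz(t,391.5,131,115),'tin',atz(t,315,180,25),'timer',atz(t,427,258,25))
c=t
print('base corners',[atz(t,*p,10)[:2] for p in((363,226),(399,225),(405,160))])
print('gear',[atz(t,*p,60)[:2] for p in((367,218),(397,219.5),(398.5,193),(369.5,190.5))])
w=cap('wrist');o=bot.get_obs();R=Ro.from_euler('xyz',o['tcp_rot']).as_matrix()
print('cam in tool',R.T@(np.array(w['eye'])-o['tool_pos']),R.T@w['rotation'],w['fx'],w['cx'],w['cy'])
```

```text
hub [382.7 202.5  50. ] [381.9 204.8  50. ] (array([383. , 203.5,  47.3]), np.float64(1.1314879453157225))
knob [313.9 188.   60. ] [316.1 180.6  60. ]
collar [ 527.8 -183.1   75. ] [ 523.1 -174.4   75. ]
bowl [ 718.7 -201.1  115. ] tin [603.5   1.6  25. ] timer [ 385.6 -304.4   25. ]
base corners [array([ 474.7, -131.9]), array([ 476.9, -232.4]), array([ 661. , -253.6])]
gear [array([ 494.3, -138.7]), array([ 489.8, -219.1]), array([ 561.4, -224.8]), array([ 568.7, -146.7])]
cam in tool [  70.4    0.7 -131.8] [[-0.  -1.  -0.3]
 [ 1.  -0.  -0. ]
 [ 0.  -0.3  1. ]] 302.2194213296103 322.6375998878467 197.467332953783
```

```bash
cat >> h.py <<'E'
def go(x,y,z,yaw,o=None):
    o=o or bot.get_obs();r=o['tcp_rot'];R=Ro.from_euler('xyz',r).as_matrix()
    s=R.T@(np.array([x,y,z])-o['tool_pos'])/1000
    tw=-((yaw-np.degrees(r[2])+180)%360-180)
    print('shift',np.round(s,4),'twist',round(tw,2));return s,tw
E
python3 -c "
from h import *
go(450,-150,250,25.4);go(382+0,203,200,15,dict(tool_pos=np.array([450,-150,250]),tcp_rot=np.array([np.pi,0,.443])))"
```

```text
shift [ 0.3423 -0.1965  0.0016] twist -0.03
shift [ 0.0899 -0.3481  0.05  ] twist 10.38
```

play_rows(commands=[{"x": 0.02, "y": -0.012, "z": 0}, {"x": 0.06, "y": -0.035, "z": 0}, {"x": 0.1, "y": -0.058, "z": 0}, {"x": 0.143, "y": -0.082, "z": 0}, {"x": 0.186, "y": -0.107, "z": 0}, {"x": 0.228, "y": -0.131, "z": 0}, {"x": 0.27, "y": -0.155, "z": 0}, {"x": 0.312, "y": -0.179, "z": 0}])

```text
invalid input at $.commands[0]: expected keys x, y, z, twist
```

play_rows(commands=[{"x": 0.04, "y": -0.045, "z": 0.0, "twist": 0}, {"x": 0.055, "y": -0.09, "z": 0.0, "twist": 1}, {"x": 0.07, "y": -0.135, "z": 0.0, "twist": 3}, {"x": 0.084, "y": -0.18, "z": 0.01, "twist": 5}, {"x": 0.098, "y": -0.227, "z": 0.02, "twist": 7}, {"x": 0.11, "y": -0.275, "z": 0.03, "twist": 9}, {"x": 0.118, "y": -0.322, "z": 0.04, "twist": 10.4}, {"x": 0.12, "y": -0.36, "z": 0.05, "twist": 10.4}])

```text
time: 1.05
tool_pos: [178.1, -95.4, 201.0]
tcp_rot: [-3.141, -0.0, 0.261]
contact_force: [0.7, 1.1, 0.8]
grip_width: 91.9
finger_force: 0.0
```

Run:
```python
from h import *
go(382,203,200,15)
o=bot.get_obs();print(o['time'],o['tool_pos'],o['tcp_rot'])
c=cap('wrist','w1.png');print(proj(c,(382,203,50)))
```

```text
shift [ 0.274  -0.2357  0.0012] twist -0.05
1.05 [178.10502005 -95.36344515 201.04111409] [-3.14134061e+00 -2.26581303e-04  2.60885119e-01]
(np.float64(-3.0359143234139196), np.float64(-175.21676378108066))
```

View pics/w1.png

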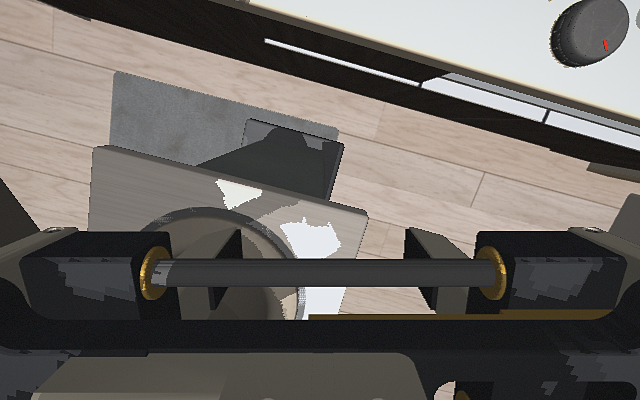

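The first call was refused because every row needs all four keys, so the second one played from the wrong start. The tool is over the cart, touching nothing, and the picture shows only the cart and floor. I'll move out over the worktop.

```bash
python3 -c "
from h import *
go(430,0,250,15);go(382,203,200,15,dict(tool_pos=np.array([430,0,250]),tcp_rot=np.array([np.pi,0,.261])))"
```

```text
shift [ 0.2699 -0.0211 -0.0519] twist 0.02
shift [ 0.006  -0.2085  0.05  ] twist -0.05
```

play_rows(commands=[{"x": 0.02, "y": -0.002, "z": -0.01, "twist": 0}, {"x": 0.055, "y": -0.004, "z": -0.02, "twist": 0}, {"x": 0.09, "y": -0.007, "z": -0.03, "twist": 0}, {"x": 0.13, "y": -0.01, "z": -0.04, "twist": 0}, {"x": 0.17, "y": -0.013, "z": -0.05, "twist": 0}, {"x": 0.21, "y": -0.016, "z": -0.052, "twist": 0}, {"x": 0.25, "y": -0.019, "z": -0.052, "twist": 0}, {"x": 0.27, "y": -0.021, "z": -0.052, "twist": 0}])

```text
time: 1.9
tool_pos: [437.3, -6.7, 253.5]
tcp_rot: [3.141, -0.001, 0.263]
contact_force: [-0.2, -0.6, -0.2]
grip_width: 91.8
finger_force: 0.0
```

play_rows(commands=[{"x": 0.0, "y": -0.025, "z": 0, "twist": 0}, {"x": 0.0, "y": -0.06, "z": 0.01, "twist": 0}, {"x": 0.0, "y": -0.1, "z": 0.02, "twist": 0}, {"x": 0.002, "y": -0.14, "z": 0.03, "twist": 0}, {"x": 0.004, "y": -0.175, "z": 0.04, "twist": 0}, {"x": 0.005, "y": -0.2, "z": 0.05, "twist": 0}, {"x": 0.006, "y": -0.21, "z": 0.05, "twist": 0}, {"x": 0.006, "y": -0.21, "z": 0.05, "twist": 0}])

```text
time: 2.7
tool_pos: [386.2, 197.4, 203.8]
tcp_rot: [3.141, 0.0, 0.263]
contact_force: [0.4, -0.8, -1.0]
grip_width: 92.0
finger_force: 0.0
```

Run:
```python
from h import *
go(382,203,200,15)
o=bot.get_obs();print(o['time'],o['tool_pos'],o['tcp_rot'])
c=cap('wrist','w2.png');print(proj(c,(382,203,50)))
```

```text
shift [-0.0026 -0.0065  0.0038] twist 0.1
2.7 [386.16721562 197.44109152 203.75604631] [3.14135522e+00 1.40237553e-04 2.63495475e-01]
(np.float64(315.2054558274344), np.float64(192.61192944899483))
```

View pics/w2.png

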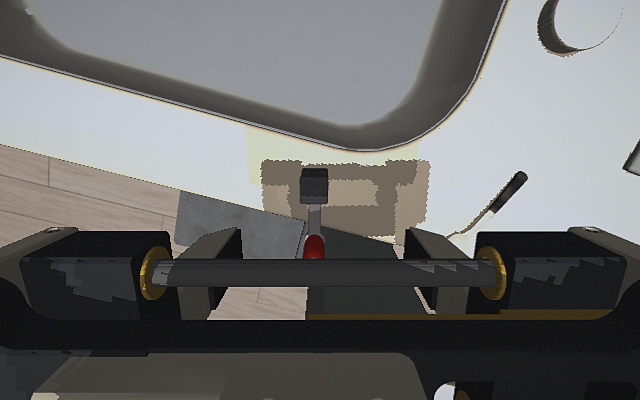

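Hub top face spans about (300–328, 178–203), centre (314,190), against a predicted (315,193). That is a close match and the yaw is aligned.

Run:
```python
from h import *
c=cap('wrist');print(atz(c,314,190.5,50),atz(c,314,245,60))
go(383.3,204,80,15.);print(bot.get_obs()['tool_pos'])
```

```text
[384.15745237 203.88206985  50.        ] [332.91328857 190.26496071  60.        ]
shift [-0.0014 -0.0085  0.1241] twist -0.03
[386.71381224 196.18165315 204.09540463]
```

play_rows(commands=[{"x": -0.001, "y": -0.003, "z": 0.01, "twist": 0}, {"x": -0.001, "y": -0.006, "z": 0.03, "twist": 0}, {"x": -0.001, "y": -0.008, "z": 0.055, "twist": 0}, {"x": -0.001, "y": -0.008, "z": 0.08, "twist": 0}, {"x": -0.001, "y": -0.008, "z": 0.1, "twist": 0}, {"x": -0.001, "y": -0.008, "z": 0.112, "twist": 0}, {"x": -0.001, "y": -0.008, "z": 0.12, "twist": 0}, {"x": -0.001, "y": -0.008, "z": 0.12, "twist": 0}])

```text
time: 3.6
tool_pos: [382.8, 203.5, 82.8]
tcp_rot: [3.141, 0.002, 0.26]
contact_force: [-0.5, -0.5, 0.6]
grip_width: 91.6
finger_force: 0.0
```

Run:
```python
from h import *
c=cap('wrist','w3.png');print(proj(c,(384,204,50)))
go(383.7,204,46,15.);o=bot.get_obs();print(o['tool_pos'],o['dq'])
cv2.imwrite('pics/w3c.png',c['pixels'][60:300,180:480,::-1])
```

```text
(np.float64(321.0502257847151), np.float64(237.2924268716613))
shift [ 0.0006 -0.0001  0.0375] twist -0.08
[383.1591754  203.77849532  83.52302234] [ 0.00773065 -0.01872699 -0.01605241  0.0016389   0.00752009 -0.00058376]
```

View pics/w3c.png

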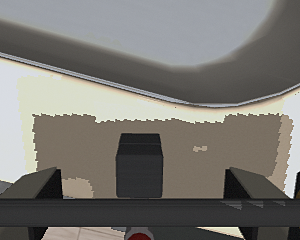

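The hub lies centred between the fingers, at about (320,~230) full frame. Going down and gripping.

play_rows(commands=[{"x": 0, "y": 0, "z": 0.008, "twist": 0}, {"x": 0, "y": 0, "z": 0.018, "twist": 0}, {"x": 0, "y": 0, "z": 0.028, "twist": 0}, {"x": 0, "y": 0, "z": 0.034, "twist": 0}, {"x": 0, "y": 0, "z": 0.037, "twist": 0}, {"x": 0, "y": 0, "z": 0.037, "twist": 0}, {"x": 0, "y": 0, "z": 0.037, "twist": 0}, {"x": 0, "y": 0, "z": 0.037, "twist": 0}])

```text
time: 4.45
tool_pos: [383.3, 204.3, 46.9]
tcp_rot: [3.142, -0.001, 0.261]
contact_force: [-0.6, 0.0, 0.4]
grip_width: 91.8
finger_force: 0.0
```

play_rows(commands=[{"x": 0, "y": 0, "z": 0, "twist": 0}, {"x": 0, "y": 0, "z": 0, "twist": 0}, {"x": 0, "y": 0, "z": 0, "twist": 0}, {"x": 0, "y": 0, "z": 0, "twist": 0}, {"x": 0, "y": 0, "z": 0, "twist": 0}, {"x": 0, "y": 0, "z": 0, "twist": 0}, {"x": 0, "y": 0, "z": 0, "twist": 0}, {"x": 0, "y": 0, "z": 0, "twist": 0}], jaw=1)

```text
time: 5.25
tool_pos: [383.1, 204.2, 46.7]
tcp_rot: [3.141, 0.0, 0.261]
contact_force: [-0.5, -0.6, -0.1]
grip_width: 32.7
finger_force: 0.0
```

play_rows(commands=[{"x": 0, "y": 0, "z": 0, "twist": 0}, {"x": 0, "y": 0, "z": 0, "twist": 0}, {"x": 0, "y": 0, "z": 0, "twist": 0}, {"x": 0, "y": 0, "z": 0, "twist": 0}, {"x": 0, "y": 0, "z": -0.005, "twist": 0}, {"x": 0, "y": 0, "z": -0.02, "twist": 0}, {"x": 0, "y": 0, "z": -0.045, "twist": 0}, {"x": 0, "y": 0, "z": -0.08, "twist": 0}])

```text
time: 6.05
tool_pos: [381.9, 203.7, 126.6]
tcp_rot: [3.141, 0.004, 0.261]
contact_force: [0.9, 0.0, -2.3]
grip_width: 27.9
finger_force: 29.8
```

Run:
```python
from h import *
o=bot.get_obs();print(o['tool_pos'],o['grip_width'],o['finger_force'],o['contact_force'],o['moment'])
go(450,-20,230,15)
go(500,-90,230,15)
```

```text
[381.8618605  203.69770553 126.62031981] 27.861914222388503 29.8233057372272 [ 0.92892093  0.02759287 -2.34956027] [ 0.09006309 -0.02825592  0.00783487]
shift [ 0.0076  0.2338 -0.1033] twist -0.03
shift [ 0.0379  0.3143 -0.1034] twist -0.03
```

Run:
```python
from h import *
go(440,-170,165,-6)
```

```text
shift [-0.0405  0.3761 -0.038 ] twist 20.97
```

play_rows(commands=[{"x": 0, "y": 0.01, "z": -0.01, "twist": 0}, {"x": -0.002, "y": 0.03, "z": -0.025, "twist": 1}, {"x": -0.004, "y": 0.06, "z": -0.035, "twist": 3}, {"x": -0.008, "y": 0.095, "z": -0.038, "twist": 5}, {"x": -0.012, "y": 0.135, "z": -0.038, "twist": 7}, {"x": -0.017, "y": 0.175, "z": -0.038, "twist": 10}, {"x": -0.021, "y": 0.215, "z": -0.038, "twist": 12}, {"x": -0.026, "y": 0.255, "z": -0.038, "twist": 14}])

```text
time: 6.85
tool_pos: [423.2, -50.9, 164.1]
tcp_rot: [3.142, 0.001, 0.015]
contact_force: [1.0, 1.2, -1.7]
grip_width: 28.2
finger_force: 29.8
```

Run:
```python
from h import *
go(440,-170,165,-6)
```

```text
shift [ 0.0149  0.1194 -0.0009] twist 6.88
```

play_rows(commands=[{"x": 0.004, "y": 0.035, "z": 0, "twist": 2}, {"x": 0.008, "y": 0.07, "z": 0, "twist": 4}, {"x": 0.012, "y": 0.095, "z": 0, "twist": 6}, {"x": 0.014, "y": 0.11, "z": 0, "twist": 7}, {"x": 0.015, "y": 0.118, "z": 0, "twist": 7}, {"x": 0.015, "y": 0.119, "z": 0, "twist": 7}, {"x": 0.015, "y": 0.119, "z": 0, "twist": 7}, {"x": 0.015, "y": 0.119, "z": 0, "twist": 7}])

```text
time: 7.65
tool_pos: [440.7, -166.5, 164.7]
tcp_rot: [-3.141, 0.0, -0.104]
contact_force: [0.3, -0.1, -2.0]
grip_width: 28.0
finger_force: 29.8
```

Run:
```python
from h import *
o=bot.get_obs();print(o['tool_pos'],o['tcp_rot'])
c=cap('wrist','w4.png');print([proj(c,(526,-180,z)) for z in(75,99)])
u,v=map(int,proj(c,(526,-180,85)))
a=c['pixels'][:,:,::-1]
u0,v0=u-40,max(v-40,0)
z=cv2.resize(a[v0:v0+75,u0:u0+80],None,fx=5,fy=5,interpolation=cv2.INTER_CUBIC)
for k in range(0,80,10): cv2.putText(z,str(u0+k),(k*5,8),0,.3,(255,0,255),1);z[::8,k*5]=(255,0,255)
for k in range(0,75,10): cv2.putText(z,str(v0+k),(0,k*5+4),0,.3,(255,0,255),1);z[k*5,::8]=(255,0,255)
W=np.zeros((400,800,3),np.uint8);W[:z.shape[0],:400]=z;W[:250,400:]=cv2.resize(a,(400,250));cv2.imwrite('pics/w4c.png',W)
```

```text
[ 440.66785676 -166.48422426  164.67978289] [-3.14129682e+00  3.66552286e-04 -1.03712731e-01]
[(np.float64(328.1410188748281), np.float64(91.80745371592286)), (np.float64(328.8129751814269), np.float64(88.9591153918677))]
```

View pics/w4c.png

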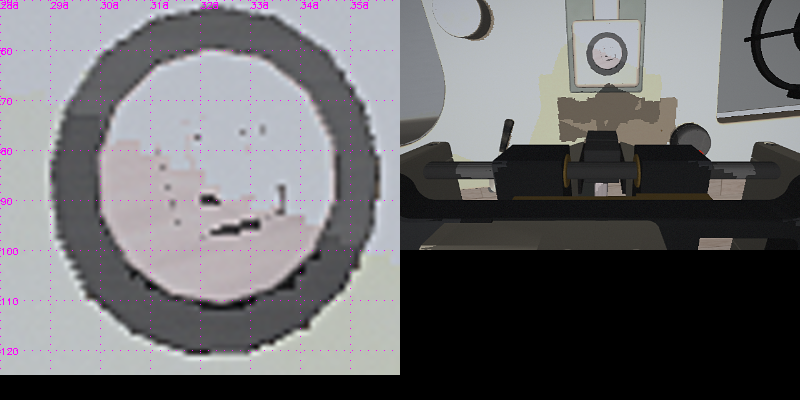

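The collar ring is centred at about (331.5,85). The stub shows only faint edges: the left one from (319.5,80) to (323.4,94.5) and the bottom one from (330,96.5) to (340,94). I'll raise the contrast.

Run:
```python
from h import *
a=cv2.imread('pics/w4.png')[55:115,302:362]
c=cap('wrist');print(atz(c,331.5,85,75), bot.get_obs()['tool_pos'])
g=cv2.resize(a,None,fx=9,fy=9,interpolation=cv2.INTER_NEAREST)
l=cv2.createCLAHE(8,(4,4)).apply(cv2.cvtColor(a,cv2.COLOR_BGR2GRAY))
l=cv2.resize(l,(540,540),interpolation=cv2.INTER_NEAREST);l=cv2.cvtColor(l,cv2.COLOR_GRAY2BGR)
for k in range(0,60,10): cv2.putText(l,str(302+k),(k*9,8),0,.35,(255,0,255),1);cv2.putText(l,str(55+k),(0,k*9+4),0,.35,(255,0,255),1)
cv2.imwrite('pics/w4d.png',l)
```

```text
[ 530.29333259 -182.82418654   75.        ] [ 440.81823348 -166.65942036  164.7898375 ]
```

View pics/w4d.png

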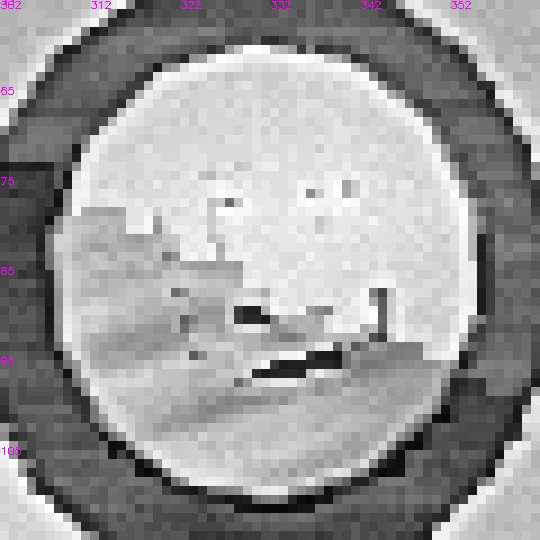

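Stub base corners are at about (324.5,98), (343,93) and (319.5,79), centre (331.4,85.5). It is rotated about 14.5°, so a twist of −14.5° aligns it (yaw ≈ 8.6°). I'll go close beside the shaft for a near look.

Run:
```python
from h import *
go(499,-187.5,159,8.6)
```

```text
shift [0.06   0.0147 0.0058] twist -14.54
```

play_rows(commands=[{"x": 0.006, "y": 0.001, "z": 0.001, "twist": -3}, {"x": 0.016, "y": 0.004, "z": 0.002, "twist": -6}, {"x": 0.03, "y": 0.007, "z": 0.003, "twist": -9}, {"x": 0.042, "y": 0.01, "z": 0.004, "twist": -12}, {"x": 0.052, "y": 0.013, "z": 0.005, "twist": -14.5}, {"x": 0.058, "y": 0.0147, "z": 0.0058, "twist": -14.5}, {"x": 0.06, "y": 0.0147, "z": 0.0058, "twist": -14.5}, {"x": 0.06, "y": 0.0147, "z": 0.0058, "twist": -14.5}])

```text
time: 8.55
tool_pos: [498.9, -188.1, 158.8]
tcp_rot: [-3.141, 0.0, 0.147]
contact_force: [-0.1, -0.4, -1.4]
grip_width: 27.5
finger_force: 29.8
```

Run:
```python
from h import *
o=bot.get_obs();print(o['tool_pos'],o['tcp_rot'])
c=cap('wrist','w5.png')
R=Ro.from_euler('xyz',o['tcp_rot']).as_matrix()
P=lambda q:np.round(proj(c,R@np.array(q)+o['tool_pos']),1)
print('hub front bottom',P((14,-14,46.7)),P((14,14,46.7)),'top',P((14,-14,-3.3)),P((14,14,-3.3)))
a=c['pixels'][:,:,::-1];u0,v0=270,110
z=cv2.resize(a[v0:v0+110,u0:u0+110],None,fx=5,fy=5,interpolation=cv2.INTER_CUBIC)
for k in range(0,110,10): cv2.putText(z,str(u0+k),(k*5,8),0,.3,(255,0,255),1);cv2.putText(z,str(v0+k),(0,k*5+4),0,.3,(255,0,255),1);z[::16,k*5]=(255,0,255);z[k*5,::16]=(255,0,255)
cv2.imwrite('pics/w5c.png',z)
```

```text
[ 498.8599493  -188.11093147  158.83260775] [-3.14139779e+00  3.48730256e-04  1.47433826e-01]
hub front bottom [298.8 209.8] [344.  209.8] top [290.5 242.7] [351.4 242.7]
```

View pics/w5c.png

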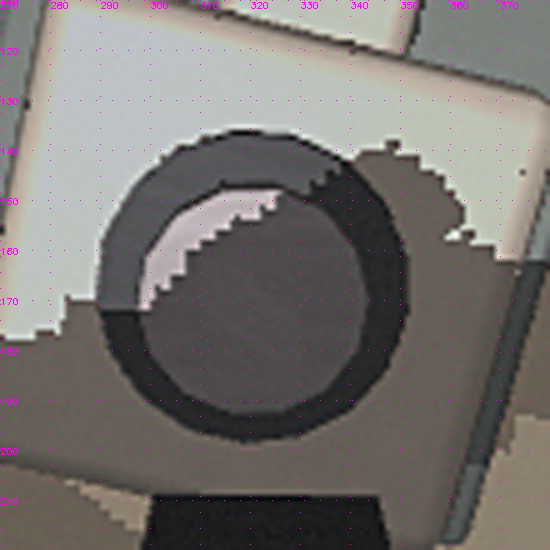

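The hub's bottom edge lies at (300–346, 209), against a predicted (299–344, 210), so the camera bias is about (+1.5,−0.8) px. Collar top centre is (319.7,170); the stub is in shadow.

Run:
```python
from h import *
c=cap('wrist');p=atz(c,318.2,170.7,75);print(p,bot.get_obs()['tool_pos'])
go(p[0],p[1],158,8.6)
# stub contrast at dark
a=c['pixels'][140:200,290:350,::-1]
m=cv2.cvtColor(a,cv2.COLOR_BGR2GRAY);m=np.clip((m.astype(float)-60)*8,0,255).astype(np.uint8)
print(np.percentile(cv2.cvtColor(a,cv2.COLOR_BGR2GRAY)[15:45,15:45],[5,50,95]))
cv2.imwrite('pics/w5d.png',cv2.resize(cv2.createCLAHE(8,(3,3)).apply(cv2.cvtColor(a,cv2.COLOR_BGR2GRAY)),(480,480),interpolation=cv2.INTER_NEAREST))
```

```text
[ 529.70534467 -181.01818387   75.        ] [ 498.58513431 -188.14993564  158.9484444 ]
shift [ 0.0318 -0.0025  0.0009] twist -0.15
[ 72.  76. 177.]
```

View pics/w5d.png

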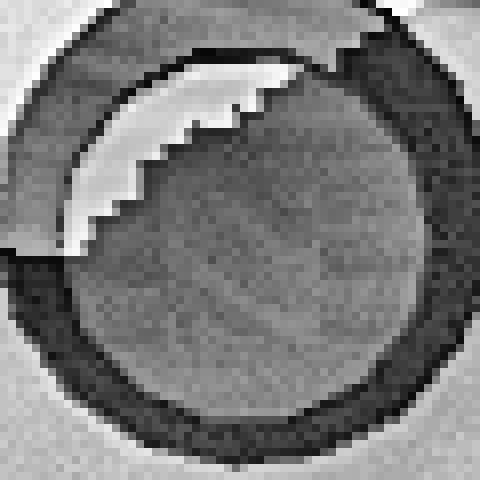

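The enhanced crop adds nothing; the stub is not discernible in shadow. Picture views are now used up, so I'll go by numbers and feel.

play_rows(commands=[{"x": 0.005, "y": 0, "z": 0, "twist": 0}, {"x": 0.014, "y": -0.001, "z": 0, "twist": 0}, {"x": 0.023, "y": -0.002, "z": 0, "twist": 0}, {"x": 0.029, "y": -0.002, "z": 0, "twist": 0}, {"x": 0.0315, "y": -0.002, "z": 0, "twist": 0}, {"x": 0.0315, "y": -0.002, "z": 0, "twist": 0}, {"x": 0.0315, "y": -0.002, "z": 0.002, "twist": 0}, {"x": 0.0315, "y": -0.002, "z": 0.004, "twist": 0}])

```text
time: 9.45
tool_pos: [529.6, -181.9, 154.7]
tcp_rot: [-3.142, 0.0, 0.148]
contact_force: [0.3, -0.7, -2.3]
grip_width: 27.4
finger_force: 29.8
```

play_rows(commands=[{"x": 0, "y": 0, "z": 0.002, "twist": 0}, {"x": 0, "y": 0, "z": 0.004, "twist": 0}, {"x": 0, "y": 0, "z": 0.006, "twist": 0}, {"x": 0, "y": 0, "z": 0.008, "twist": 0}, {"x": 0, "y": 0, "z": 0.01, "twist": 0}, {"x": 0, "y": 0, "z": 0.012, "twist": 0}, {"x": 0, "y": 0, "z": 0.014, "twist": 0}, {"x": 0, "y": 0, "z": 0.014, "twist": 0}])

```text
time: 10.25
tool_pos: [529.7, -181.8, 140.6]
tcp_rot: [-3.141, 0.001, 0.148]
contact_force: [-0.6, -0.5, -2.0]
grip_width: 27.6
finger_force: 29.8
```

play_rows(commands=[{"x": 0, "y": 0, "z": 0.001, "twist": 0}, {"x": 0, "y": 0, "z": 0.002, "twist": 0}, {"x": 0, "y": 0, "z": 0.003, "twist": 0}, {"x": 0, "y": 0, "z": 0.004, "twist": 0}, {"x": 0, "y": 0, "z": 0.005, "twist": 0}, {"x": 0, "y": 0, "z": 0.006, "twist": 0}, {"x": 0, "y": 0, "z": 0.007, "twist": 0}, {"x": 0, "y": 0, "z": 0.007, "twist": 0}])

```text
time: 11.05
tool_pos: [529.7, -181.8, 133.8]
tcp_rot: [-3.141, 0.0, 0.148]
contact_force: [-0.0, 0.4, -2.9]
grip_width: 28.0
finger_force: 29.8
```

play_rows(commands=[{"x": 0, "y": 0, "z": 0.001, "twist": 0}, {"x": 0, "y": 0, "z": 0.002, "twist": 0}, {"x": 0, "y": 0, "z": 0.003, "twist": 0}, {"x": 0, "y": 0, "z": 0.004, "twist": 0}, {"x": 0, "y": 0, "z": 0.005, "twist": 0}, {"x": 0, "y": 0, "z": 0.006, "twist": 0}, {"x": 0, "y": 0, "z": 0.007, "twist": 0}, {"x": 0, "y": 0, "z": 0.007, "twist": 0}])

```text
time: 11.85
tool_pos: [529.7, -181.8, 126.8]
tcp_rot: [-3.142, 0.0, 0.148]
contact_force: [0.8, 0.7, -1.9]
grip_width: 27.9
finger_force: 29.8
```

Sliding in freely. About 5 mm left.

play_rows(commands=[{"x": 0, "y": 0, "z": 0.001, "twist": 0}, {"x": 0, "y": 0, "z": 0.002, "twist": 0}, {"x": 0, "y": 0, "z": 0.003, "twist": 0}, {"x": 0, "y": 0, "z": 0.0035, "twist": 0}, {"x": 0, "y": 0, "z": 0.004, "twist": 0}, {"x": 0, "y": 0, "z": 0.0045, "twist": 0}, {"x": 0, "y": 0, "z": 0.0045, "twist": 0}, {"x": 0, "y": 0, "z": 0.0045, "twist": 0}])

```text
time: 12.65
tool_pos: [529.8, -181.9, 122.4]
tcp_rot: [3.141, -0.0, 0.148]
contact_force: [-0.7, 0.4, -1.4]
grip_width: 27.8
finger_force: 29.8
```

play_rows(commands=[{"x": 0, "y": 0, "z": 0.0003, "twist": 0}, {"x": 0, "y": 0, "z": 0.0006, "twist": 0}, {"x": 0, "y": 0, "z": 0.0009, "twist": 0}, {"x": 0, "y": 0, "z": 0.0012, "twist": 0}, {"x": 0, "y": 0, "z": 0.0015, "twist": 0}, {"x": 0, "y": 0, "z": 0.0015, "twist": 0}, {"x": 0, "y": 0, "z": 0.0015, "twist": 0}, {"x": 0, "y": 0, "z": 0.0015, "twist": 0}])

```text
time: 13.45
tool_pos: [529.9, -181.8, 121.6]
tcp_rot: [3.141, -0.0, 0.148]
contact_force: [-2.0, 1.9, 5.7]
grip_width: 28.1
finger_force: 29.8
```

Contact at 5.7 N with TCP z at 121.6, so the crank is seated. Releasing.

play_rows(commands=[{"x": 0, "y": 0, "z": -0.0008, "twist": 0}, {"x": 0, "y": 0, "z": -0.0008, "twist": 0}, {"x": 0, "y": 0, "z": -0.0008, "twist": 0}, {"x": 0, "y": 0, "z": -0.0008, "twist": 0}, {"x": 0, "y": 0, "z": -0.0008, "twist": 0}, {"x": 0, "y": 0, "z": -0.0008, "twist": 0}, {"x": 0, "y": 0, "z": -0.0008, "twist": 0}, {"x": 0, "y": 0, "z": -0.0008, "twist": 0}], jaw=0.4)

```text
time: 14.25
tool_pos: [529.9, -181.9, 121.7]
tcp_rot: [3.141, -0.0, 0.148]
contact_force: [0.1, 0.2, -0.0]
grip_width: 55.2
finger_force: 0.0
```

play_rows(commands=[{"x": 0, "y": 0, "z": -0.005, "twist": 0}, {"x": 0, "y": 0, "z": -0.015, "twist": 0}, {"x": 0, "y": 0, "z": -0.03, "twist": 0}, {"x": 0, "y": 0, "z": -0.045, "twist": 0}, {"x": 0, "y": 0, "z": -0.055, "twist": 0}, {"x": 0, "y": 0, "z": -0.06, "twist": 0}, {"x": 0, "y": 0, "z": -0.06, "twist": 0}, {"x": 0, "y": 0, "z": -0.06, "twist": 0}])

```text
time: 15.05
tool_pos: [529.6, -181.7, 181.3]
tcp_rot: [-3.141, 0.001, 0.148]
contact_force: [-0.7, 0.2, -0.6]
grip_width: 55.1
finger_force: 0.0
```

Run:
```python
from h import *
o=bot.get_obs();print(o['time'],o['tool_pos'],o['tcp_rot'])
np.set_printoptions(precision=1,suppress=True,linewidth=200)
def red(c):
    p=c['pixels'].astype(int);m=((p[...,0]>110)&(p[...,1]<90)&(p[...,2]<90)).astype(np.uint8)
    n,l,s,ce=cv2.connectedComponentsWithStats(m);return [(s[i].tolist(),ce[i].round(1)) for i in range(1,n) if s[i,4]>2]
C={}
for n in('top','scene','wrist'):
    c=cap(n,'m_%s.png'%n);C[n]=c;print(n,red(c))
def asc(c,u0,v0,w,h):
    p=c['pixels'].astype(int)
    for v in range(v0,v0+h):
        s=''
        for u in range(u0,u0+w):
            r,g,b=p[v,u]
            s+= 'R' if r>g+50 else str(min(9,(r+g+b)//77))
        print(v,s)
asc(C['scene'],310,140,40,52)
```

```text
15.05 [ 529.57390854 -181.70747435  181.3386351 ] [-3.14124528e+00  5.77737828e-04  1.47847697e-01]
top [([363, 159, 9, 4, 26], array([367.3, 160.9])), ([386, 226, 8, 9, 34], array([388.7, 229.9]))]
scene [([323, 158, 9, 6, 31], array([327.1, 161. ]))]
wrist [([279, 29, 32, 17, 190], array([296.1,  37.5])), ([310, 309, 20, 5, 55], array([319.5, 311.8]))]
140 7788899999999999999999999888853333333333
141 4577788999888888888888998887753333333333
142 3444567777788888888877777655433333333333
143 3333344445566666666655444443333333344333
144 3333333333444444444443333333333333566543
145 3333333333333333333333333333333324688765
146 3333333333333333333333333333333334678887
147 2333333333333333345433333333322334567888
148 2223333333333334566533333333222334556778
149 2222233333333456777533333222222334455567
150 2222222223333356755433222222223333455556
151 3322222222222344444322222222233333445555
152 3332222222222233333322122223333333345555
153 3333322222222233333322222233332223334555
154 2333333322222233334322233333322222334555
155 2333333333333333334333333333322222233455
156 2333333333333333334
[... 896 characters left out ...]
3322223455555554433345677
177 8888989899875322222334555555555443334467
178 8899888988887432234445555555555554333356
179 9888989888888532344555555555555555433356
180 8988989888888633344555555555555555543346
181 8889899888888644444455555555555555554345
182 8998888988898877764445555555555555555444
183 8999889889989888886544555555555555555444
184 8898899898999999888754455555555555555443
185 8898998898989989888864445555555555555444
186 8888998988888898888886544555555555555443
187 8998988998889998988888754455555555555443
188 8989889889988899988888875445555555555443
189 9999899998888998888888887654455555555443
190 8899998888989888888888888765445555555443
191 8989998999889899988888888886544555555543
```

```bash
cat >> h.py <<'E'
def asc(c,u0,v0,w,h):
    p=c['pixels'].astype(int)
    for v in range(v0,v0+h):
        print(v,''.join('R' if p[v,u,0]>p[v,u,1]+45 else str(min(9,p[v,u].sum()//77)) for u in range(u0,u0+w)))
E
python3 - <<'E'
from h import *
np.set_printoptions(precision=1,suppress=True,linewidth=200)
t=cap('top');s=cap('scene');w=cap('wrist')
print(tri(t,(367.3,160.9),s,(327.1,161)),tri(w,(296.1,37.5),s,(327.1,161)))
asc(w,255,0,90,75)
E
```

```text
(array([ 647.7, -141.1,   71.3]), np.float64(0.5415829099336331)) (array([ 651.2, -144.6,   67.1]), np.float64(0.1400419834529416))
0 777777777777777777777777777777777777777777777777777312222222221127777777774455566666666667
1 777777777777777777777777777777777777777777777777777422222222222113777777777445556666666667
2 777777777777777777777777777777777777777777777777776212222222221111377777777744555666666666
3 777777777777777777777777777777777777777777777777776212222222210011127777777775455566666666
4 777777777777777777777777777777777777777777777777774112222222210001112777777777655556666666
5 777777777777777777777777777777777777777777777777774342222222200000111277777777774555566666
6 777777777777777777777777777777777777777777777777774452222222100000012117777777777345566666
7 777777777777777777777777777777777777777777777777764452222221000100001111777777777745556666
8 777777777777777777777777777777777777777777777777764452222221000010010111167777777776555666
9 777777777777777777777777777777777777777777777777734453322210000000000111115777777777745566
10 77777777777777777777777577777777777
[... 5371 characters left out ...]
444444444444444444444444455555536777777777
68 777777777777777777777777777777777777733454444444444444444444444444444444455554436777777777
69 777777777777777777777777777777777777734444454444444444444444444444444444455555446777777777
70 777777777777777777777777777777777777744444444444444444444444444444444444444444326777777777
71 777777777777777777777777777777777777644444444444444444444444444444444444444444357777777777
72 777777777777777777777777777777777777444444444444444444444444444444444444444444367777777777
73 777777777777777777777777777777777777334444444444444444444444444444444444444444356777777777
74 777777777777777777777777777777777777444444444444444444444444444444444444444453466777777777
```

Run:
```python
from h import *
go(484,-80,115,45)
```

```text
shift [-0.0301 -0.1074  0.0664] twist -36.53
```

play_rows(commands=[{"x": -0.004, "y": -0.012, "z": 0, "twist": -4}, {"x": -0.01, "y": -0.032, "z": 0, "twist": -10}, {"x": -0.016, "y": -0.055, "z": 0, "twist": -17}, {"x": -0.022, "y": -0.078, "z": 0.01, "twist": -24}, {"x": -0.028, "y": -0.097, "z": 0.025, "twist": -31}, {"x": -0.03, "y": -0.107, "z": 0.045, "twist": -36.5}, {"x": -0.03, "y": -0.107, "z": 0.06, "twist": -36.5}, {"x": -0.03, "y": -0.107, "z": 0.066, "twist": -36.5}])

```text
time: 16.15
tool_pos: [483.6, -79.9, 114.5]
tcp_rot: [-3.14, 0.001, 0.785]
contact_force: [0.3, -0.3, 0.0]
grip_width: 54.9
finger_force: 0.0
```

Run:
```python
from h import *
o=bot.get_obs();print(o['tool_pos'],o['tcp_rot'],o['contact_force'])
c=cap('wrist','w6.png')
for p in((650,-143,68),(650,-143,50),(650,-143,0)): print(proj(c,p))
p=c['pixels'].astype(int);m=((p[...,0]>p[...,1]+60)).astype(np.uint8)
n,l,s,ce=cv2.connectedComponentsWithStats(m);print([(s[i].tolist()) for i in range(1,n) if s[i,4]>20])
u,v=map(int,proj(c,(650,-143,60)))
asc(c,max(0,min(540,u-45)),max(0,v-45),100,90)
```

```text
[483.63594978 -79.89063456 114.46909158] [-3.13961463e+00  1.11157516e-03  7.85419887e-01] [ 0.34864446 -0.30373447  0.0455997 ]
(np.float64(608.7015862869406), np.float64(109.59811061332526))
(np.float64(582.3847800949095), np.float64(110.05460731829629))
(np.float64(529.5546692654168), np.float64(110.97100923047891))
[[600, 86, 27, 43, 345], [595, 101, 17, 27, 59]]
64 7777777777777777777777777777777777777777733321112112222222222222222222222222222222222211111111111111
65 7777777777777777777777777777777777777766333211123122222222222222222222222222222222222111111111111111
66 7777777777777777777777777777777777777667742111231122222222222222222222222222222222221111111111111111
67 7777777777777777777777777777777777777677411122322222222222222222222222222222222222211111111111111111
68 7777777777777777777777777777777777774374111233221222222222222222222222222222222222111111111111111111
69 7777777777777777777777777777777777733521112342112222222222222222222222222222222222111111111111111111
70 7777777777777777777777777777777777332111223421122222222222222222222222222222222221111111111111111111
71
[... 7983 characters left out ...]
2222222222233445566666674344444444444444433332222222222222222111111111
148 5555555555555455444421112222222222222223344455666666677444444444444444333332222222222222222221111111
149 5555555555554444443112222222222222222233445556666667777744444444444444433333222222222222222222221111
150 5555555555444444421112222222222222222333455666666677777774444444444444433333222222222222222222222211
151 5555555554444443111222222222222222233344566666666777777774444444444444443333322222222222222222222222
152 5555555544424531112222222222222222333445666666677777777744444444444444444333332222222222222222222222
153 5555555444211211222122222222222233424556666667777777777434444444444444444433332222222222222222222222
```

Run:
```python
import cv2,numpy as np
g=cv2.imread('pics/w6.png').astype(int).sum(2)//3
for v in range(94,132): 
    s=[g[v,min(639,int(round(u+0.62*(v-109))))] for u in range(553,606)]
    print(v,' '.join('%2d'%min(99,x) for x in s))
```

```text
94 34 68 68 72 74 73 61 74 99 99 99 99 99 99 99 99 99 99 99 99 99 99 99 99 99 99 99 99 99 99 99 99 63 55 56 57 55 58 56 58 54 56 54 55 55 55 57 57 61 46 24 22 26
95 34 28 72 73 73 73 66 67 99 99 99 99 99 99 99 99 99 99 99 99 99 99 99 99 99 99 99 99 99 99 99 63 54 56 56 57 57 57 56 53 55 56 56 56 55 59 60 60 63 45 20 17 21
96 34 33 71 74 72 72 62 78 99 99 99 99 99 99 99 99 99 99 99 99 99 99 99 99 99 99 99 99 99 64 53 57 57 58 58 59 59 59 62 60 62 63 62 59 60 61 59 62 67 36 24 24 26
97 35 30 68 74 73 71 55 99 99 99 99 99 99 99 99 99 99 99 99 88 85 87 84 70 69 69 56 54 56 59 60 59 61 60 61 61 62 61 60 59 61 61 60 60 60 61 65 45 36 53 69 30 25
98 34 31 69 72 71 69 63 72 88 73 69 69 50 49 49 49 51 54 52 54 55 54 54 55 58 58 59 59 59 60 62 62 62 61 60 61 57 59 60 59 61 59 59 60 59 63 33 23 46 76 57 28 26
99 62 61 61 59 60 59 58 57 55 57 58 59 60 57 59 60 59 59 60 59 60 58 59 59 61 59 60 60 61 59 59 60 61 60 60 62 61 61 60 61 58 59 59 62 42 24 24 53 78 42 21 28 27
100 62 60 61 63 59 59 58 59 62 60 60 62 60 60 60 59 62 61 60 58 61 60 62 60 57 58 59 56 57 57 56 56 54 52 54 53 53 53 50 50 50 4
[... 4387 characters left out ...]
 55 56 56 57 59 62 38 20 24 37 35 29 20 25 24 29
128 99 99 99 99 86 76 76 77 74 79 78 80 75 78 78 79 82 60 57 59 58 57 59 56 57 57 59 54 58 57 55 58 58 57 57 58 58 56 57 56 55 58 61 35 30 35 49 37 23 19 23 36 63
129 99 99 99 79 71 76 75 77 78 80 78 80 78 79 80 79 80 60 59 58 58 58 58 57 56 58 58 55 58 56 58 55 58 57 55 55 56 58 57 58 57 58 57 60 60 61 60 58 57 49 49 38 43
130 99 76 68 75 76 78 79 77 79 77 80 81 76 81 80 80 62 59 59 57 56 58 58 58 57 57 57 58 57 57 57 54 58 59 57 56 55 58 57 58 57 56 57 58 55 57 54 61 45 48 43 45 44
131 99 84 73 78 77 78 78 78 81 78 79 81 80 59 54 56 57 58 58 58 57 60 55 59 56 55 59 57 55 58 56 58 56 56 56 56 56 58 58 57 57 58 58 58 58 56 58 55 47 46 47 46 46
```

Run:
```python
from h import *
c=cap('wrist')
j=np.radians(-6.2);o=np.array([529.7,-181.8]);J=lambda x,y,z:np.r_[o+np.array([x*np.cos(j)-y*np.sin(j),x*np.sin(j)+y*np.cos(j)]),z]
P=lambda *a:np.round(proj(c,J(*a))).tolist()
print('plat z45-55',[P(195+54*np.cos(a),54*np.sin(a),50) for a in np.radians([90,120,150,180,210])])
print('bowl rim',[P(195+75*np.cos(a),75*np.sin(a),117) for a in np.radians([90,120,150,180,210])])
print('bowl foot',[P(195+30*np.cos(a),30*np.sin(a),56) for a in np.radians([90,120,150,180,210])])
print('rule line',[P(116,y,50) for y in(60,50,40,30,20,10)])
k=np.array(c['pixels']).astype(int).sum(2)//3
for v in range(100,260,3): print(v,''.join('%x'%min(15,k[v,u]//8) for u in range(520,640)))
```

```text
plat z45-55 [[708.0, 16.0], [667.0, 59.0], [649.0, 107.0], [655.0, 149.0], [682.0, 174.0]]
bowl rim [[922.0, -97.0], [817.0, 5.0], [766.0, 112.0], [771.0, 195.0], [819.0, 243.0]]
bowl foot [[736.0, 49.0], [713.0, 73.0], [701.0, 101.0], [704.0, 125.0], [719.0, 140.0]]
rule line [[577.0, 98.0], [584.0, 111.0], [592.0, 124.0], [599.0, 137.0], [605.0, 149.0], [612.0, 161.0]]
100 fbbbbbcc8323334555566656877777777777777777777777666666666666666666666666332343233549aa99a8673046666661146666664136666666
103 bbbbbc42222235556555667776776666677666766676666676666664036666413666641367325843333799a999a87401676666402666666720466656
106 fcbbbcd832233334556666667666667676667766667676766666766664136666413666641365335842325799a99a6674146776664136666664103666
109 fbbc83455423332365556665577676666666767677766766666666666772066667126666623665346943325896565456720477666756656666666666
112 74568acefff7123223695556666777666776776766666666666666666666622666566666666666633586323358a66654664016666666666666666666
115 4acefffffffff72232247955666667677776666766666666666666666666665566666656666666664234543324899a664
[... 5323 characters left out ...]
5556655555565665655555656556656656555566777777777888888888888788887777659ff
247 2122222222221104dffffffffefffffffffffffffff65555655555566566565565665656666665665666656655567777777778888888887888888888
250 122232222222122322102fffffffffffffffffffff745556666556555555656566555565655565655555655556555565557777777777888887887888
253 2222222222222132222112200bfffffffffffffffc556665555665555555566665655555566556555555665665555666665555555777777777778888
256 122211221212112212222222121100bfffffffffc4555777777655665555556555666555555665655565555555655555555555655656555677777777
259 454544544455545454444445444445442100010122223322222222223323332222323322222233565555565555565555555556655555655665555667
```

Run:
```python
from h import *
go(495,-220,172,90)
```

```text
shift [-0.091   0.1064 -0.0569] twist -45.05
```

play_rows(commands=[{"x": 0, "y": 0, "z": -0.02, "twist": -3}, {"x": -0.01, "y": 0.01, "z": -0.04, "twist": -9}, {"x": -0.025, "y": 0.028, "z": -0.057, "twist": -16}, {"x": -0.04, "y": 0.048, "z": -0.057, "twist": -24}, {"x": -0.06, "y": 0.07, "z": -0.057, "twist": -32}, {"x": -0.078, "y": 0.09, "z": -0.057, "twist": -39}, {"x": -0.091, "y": 0.106, "z": -0.057, "twist": -45}, {"x": -0.091, "y": 0.106, "z": -0.057, "twist": -45}])

```text
time: 17.05
tool_pos: [495.4, -222.7, 173.6]
tcp_rot: [3.14, 0.002, 1.568]
contact_force: [0.1, 0.9, -0.8]
grip_width: 55.5
finger_force: 0.0
```

```bash
cat >> h.py <<'E'
j=np.radians(-6.2);o0=np.array([529.7,-181.8]);J=lambda x,y,z:np.r_[o0+np.array([x*np.cos(j)-y*np.sin(j),x*np.sin(j)+y*np.cos(j)]),z]
def hexd(c,u0,v0,w,h,sv=1,su=1,k=8):
    p=c['pixels'].astype(int)
    for v in range(v0,v0+h,sv):
        print(v,''.join('R' if p[v,u,0]>p[v,u,1]+35 else '%x'%min(15,p[v,u].sum()//3//k) for u in range(u0,min(640,u0+w),su)))
E
python3 - <<'E'
from h import *
o=bot.get_obs();print(o['time'],o['tool_pos'],o['tcp_rot'])
c=cap('wrist','w7.png')
P=lambda *a:np.round(proj(c,J(*a))).tolist()
print('rule line',[P(116,51,z) for z in(10,50,65,100)])
print('plat',[P(195+54*np.cos(a),54*np.sin(a),50) for a in np.radians([90,120,150,180,210])])
print('rim',[P(195+75*np.cos(a),75*np.sin(a),117) for a in np.radians([90,120,150,180,210])])
u,v=map(int,P(116,51,50))
hexd(c,u-40,max(0,v-35),120,110)
E
```

```text
17.05 [ 495.3654804  -222.65539462  173.55964804] [3.13971158e+00 1.84774644e-03 1.56847593e+00]
rule line [[488.0, 104.0], [514.0, 102.0], [526.0, 102.0], [562.0, 100.0]]
plat [[610.0, 109.0], [575.0, 115.0], [544.0, 137.0], [527.0, 168.0], [526.0, 199.0]]
rim [[729.0, 70.0], [660.0, 81.0], [599.0, 124.0], [563.0, 182.0], [560.0, 238.0]]
67 ffffffffffffffffffffffffffffffffffffffffffffffffffffffffffffffffffffffffffffffffffffffffffffffffffffffffffffffffffffffff
68 ffffffffffffffffffffffffffffffffffffffffffffffffffffffffffffffffffffffffffffffffffffffffffffffffffffffffffffffffffffffff
69 ffffffffffffffffffffffffffffffffffffffffffffffffffffffffffffffffffffffffffffffffffffffffffffffffffffffffffffffffffffffff
70 ffffffffffffffffffffffffffffffffffffffffffffffffffffffffffffffffffffffffffffffffffffffffffffffffffffffffffffffffffffffff
71 ffffffffffffffffffffffffffffffffffffffffffffffffffffffffffffffffffffffffffffffffffffffffffffffffffffffffffffffffffffffff
72 ffffffffffffffffffffffffffffffffffffffffffffffffffffffffffffffffffffffffffffffffffffffffffffffffffffffffffffffffffffffff
73 ffffffffffff
[... 12257 characters left out ...]
666777767779ddde6133267777777777544467777777775dfffffffffffffffffffffffffff
172 ffffffffffffffffffffffffffffcb98888888767767676666777777addde5032267777777777555677777777765ffffffffffffffffffffffffffff
173 ffffffffffffffffffffffffffffca88988888767677766667766777cdddb312337777777777765677777777765fffffffffffffffffffffffffffff
174 ffffffffffffffffffffffffffffca98989898677767676677767777cddeb32323777777777777677777777776bfffffffffffffffffffffffffffff
175 ffffffffffffffeffffffffffffcb988988888666666667676776778ddde613226777777777777777777777775ffffffffffffffffffffffffffffff
176 ffffffffffffffeefffffffffffba889888888666766676667667779ddde61332777777777777777777777776affffffffffffffffffffffffffffff
```

Run:
```python
from h import *
np.set_printoptions(precision=1,suppress=True)
w7=cap('wrist');ob=bot.get_obs();R=Ro.from_euler('xyz',ob['tcp_rot']).as_matrix()
off=R.T@(w7['eye']-ob['tool_pos']);Rc=R.T@w7['rotation']
w6=dict(w7);R6=Ro.from_euler('xyz',[-3.13961463e+00,1.11157516e-03,7.85419887e-01]).as_matrix()
w6['eye']=np.array([483.636,-79.891,114.469])+R6@off;w6['rotation']=R6@Rc
inv=lambda p:np.r_[np.array([[np.cos(j),np.sin(j)],[-np.sin(j),np.cos(j)]])@(p[:2]-o0),p[2]]
def T(n,a,b):
    p,e=tri(w6,a,w7,b);print(n,inv(p),round(e,2))
T('tickA long end',(583.2,115),(512,106))   # major tick A -y end
T('tickA start',(575.5,102),(516,93))
T('lip -y end low',(610,128),(519.5,117))
T('lip +y end low',(594,98),(526,88))
T('rule -y edge',(600,119.5),(530,112.5))
for b in((528,118),(545,115),(552,128),(560,123)):T('band',(632,91),b)
T('tick75 end',(620,114),(557,104))
im=cv2.imread('pics/w6.png').astype(int)
for v in range(84,100): print(v,' '.join('%3d'%x for x in im[v,616:640].sum(1)//3))
```

```text
tickA long end [111.8  49.2  53.4] 0.9
tickA start [112.   59.1  53.3] 1.51
lip -y end low [110.8  40.6  68.2] 0.71
lip +y end low [110.7  61.5  67.9] 0.15
rule -y edge [116.4  44.8  63.4] 8.42
band [135.8  42.8  50.7] 10.86
band [138.7  45.   55.8] 0.29
band [154.6  36.   40.8] 6.49
band [150.3  40.1  49.8] 11.04
tick75 end [116.5  50.7  83.2] 14.92
84  49  42  42  42  45  45  44  46  45  45  46  46  47  46  46  46  47  44  44  46  46  43  47  46
85  56  40  45  42  43  45  46  44  44  46  47  41  45  46  44  45  48  43  44  43  47  48  44  47
86  68  74  70  50  45  43  45  45  46  41  46  48  43  46  46  46  44  46  46  46  47  45  47  48
87  74  81  85  63  48  44  44  46  46  44  43  45  46  44  45  45  46  45  45  46  48  46  47  50
88  77  78  74  79  58  46  44  43  44  46  44  45  45  43  47  47  45  46  48  48  52  29  29  17
89  78  76  75  78  61  44  42  45  43  45  45  45  44  47  45  47  46  52  31  31  10  10  13  19
90  79  75  71  73  72  57  46  44  46  47  46  45  48  47  47  39  30  11  10  13  12  15  15  14
91  77  74  72  74  74  67  53  44  45  43  46  49  47  29   6   5   8  10  14  17   9  11  12  13
92  74  71  74  74  75  76  57  45  40  43  25   9   8   8  12  27  24  41  43  42  43  43  60  61
93  74  73  75  75  74  76  73  60  64  58  58  74  77  79  76  76  76  74  74  76  74  74  72  73
94  70  69  69  70  67  70  69  71  70  72  72  72  71  71  70  71  72  70  71  69  70  69  69  70
95  67  69  68  69  71  68  68  70  69  67  68  68  67  69  67  68  69  69  69  69  69  68  69  68
96  69  71  70  68  70  70  70  69  70  70  70  70  72  70  73  70  71  71  70  69  68  68  67  67
97  72  69  69  70  67  67  68  66  65  64  64  62  62  63  60  62  59  61  61  60  58  59  59  57
98  60  58  58  58  57  59  54  58  55  55  55  53  55  54  57  60  58  58  56  56  54  56  56  55
99  54  50  52  52  54  55  55  52  50  50  51  51  51  51  25  27  45  54  52  51  54  53  53  40
```

Run:
```python
from h import *
np.set_printoptions(precision=0,suppress=True)
t=cap('top');s=cap('scene')
print([atz(s,270,205,z) for z in(0,100,300)],[atz(t,304,158,z) for z in(0,100,300)])
print(tri(t,(304,157),s,(270,205)),tri(t,(304,157),s,(272,182)))
hexd(t,290,70,40,100,3,1,16)
```

```text
[array([676.,  38.,   0.]), array([591.,  90., 100.]), array([422., 195., 300.])] [array([671.,  33.,   0.]), array([652.,  29., 100.]), array([613.,  20., 300.])]
(array([676.,  35.,  -2.]), np.float64(4.670811303946912)) (array([658.,  32.,  92.]), np.float64(6.059402607798793))
70 1111111111111111111111111111111111111111
73 1111111111111111111111111111111111111111
76 1111111111111111111111111111111122222222
79 11110000000000000000000000000006bddddddd
82 10000000000000000000000000000006bddddddd
85 10013663000000000000000000000006bddddddd
88 10016aa6100000000000000000000006bddddddd
91 10016aa6100000000000000000000006bddddddd
94 10137aa6100000000000000000000006bddddddd
97 00126aa6111111036888888888888889bddddddd
100 00006aa610000016bddddddddddddddddddddddd
103 00006bcb61111005addddddddddddddddddddddd
106 00006bdb61011016bddddddddddddddddddddddd
109 22116bdb61111016bddddddddddddddddddddddd
112 dddddddb61111016bddddddddddddddddddddddd
115 dddddddb61111116bddddddddddddddddddddddd
118 dddddddb611111006bdddddddddddddddddddddd
121 bddddddb611111016bdddddddddddddddddddddd
124 7bdddddb6111113668bccccddddddddddddddddd
127 68bddddb6111116bdddddddddddddddddddddddd
130 68bddddb6111016bdddddddddddddddddddddddd
133 679cdddb6111116bdddddddddddddddddddddddd
136 679cdddb6111116bdddddddddddddddddddddddd
139 679cdddb6111116bdddddddddddddddddddddddd
142 679cdddb6111116bdddddddddddddddddddddddd
145 779cdddb6111115adddddddddddddddddddddddd
148 789cdddb61111116bddddddddddddddddddddddd
151 779cdddb611111138bdddddddddddddddddddddd
154 779cddc94000000149cddddddddddddddddddddd
157 789cddddb610000038bddddddddddddddddddddd
160 789cddddddca89abdddddddddddddddddddddddd
163 78acdddddddddddddddddddddddddddddddddddd
166 78acdddddddddddddddddddddddddddddddddddd
169 78acdddddddddddddddddcccccccdddddddddddd
```

Run:
```python
from h import *
np.set_printoptions(precision=1,suppress=True)
c=cap('wrist','w8.png')
inv=lambda p:np.r_[np.array([[np.cos(j),np.sin(j)],[-np.sin(j),np.cos(j)]])@(p[:2]-o0),p[2]]
for p in((526,117),(540,113.3),(549,128.5),(556,120),(560,123.5)):print(p,[inv(atz(c,*p,z)) for z in(50,55)])
# platform rim edges: bright disc boundary left side
for p in((533,176),(530,176)): print(inv(atz(c,*p,55)))
im=c['pixels'].astype(int)
for v in range(110,131): print(v,' '.join('%3d'%x for x in im[v,516:566].sum(1)//3))
```

```text
(526, 117) [array([127. ,  44.8,  50. ]), array([123.7,  44.5,  55. ])]
(540, 113.3) [array([137.5,  48.8,  50. ]), array([134. ,  48.4,  55. ])]
(549, 128.5) [array([148.4,  37.9,  50. ]), array([144.7,  37.7,  55. ])]
(556, 120) [array([152. ,  45.1,  50. ]), array([148.3,  44.8,  55. ])]
(560, 123.5) [array([156.1,  42.7,  50. ]), array([152.3,  42.5,  55. ])]
[143.1  -1.7  55. ]
[140.6  -1.9  55. ]
110  63  63  63  64  63  57  29  47  39  28  32  89 108  65  45  60  51  28  68  66  68  66  66  66  67  66  67  67  66  66  67  66  65  66  67  67  64  67  66  66  66  70  30  52  70  67  65  65  66  64
111  62  62  62  63  64  56  35  53  39  27  50  98 107  69  44  65  48  38  65  67  67  66  64  66  67  66  66  66  67  66  67  68  65  67  64  65  67  66  67  64  68  68  67  67  67  67  65  65  66  65
112  62  59  62  63  64  39  36  49  29  26  69  99 109  68  65  70  69  69  68  67  65  68  66  65  66  67  69  64  65  67  64  67  66  67  65  67  66  66  66  66  65  65  66  67  69  69  66  66  66  65
113  62  63  63  63  66  44  39  55  30  26  80 106  62  57  68  68  67  68  67  6
[... 2889 characters left out ...]
  15  18  20  19  20  21  24  19  22  21  17  23  12  15  27  53  64  69  71  72  75  97
128  67  70  71  68  71  71  68  69  69  69  70  70  69  67  68  70  67  68  69  69  72  74  79  48  19   8  19  17  22  22  19  25  17  16  20  19  17  22  13  25  22  17   9  13  16  69  76  88 113 111
129  70  68  69  70  69  70  68  69  68  71  70  70  70  70  68  70  69  69  69  69  69  71  73  74  79  49  18  11   8  19  26  22  17  22  22  18  24  19  21  19  18  19  12  13  56  77 100 115 110 105
130  67  71  68  71  71  70  69  70  70  69  71  70  71  71  70  69  70  70  69  68  69  70  68  72  74  74  82  49  17  11  18  15  15  20  13  18  19  18  15  21  17  12  41  78  81 101 115 107 107 108
```

Run:
```python
from h import *
o=bot.get_obs();print(o['time'],o['tool_pos'],o['tcp_rot'],o['dq'].round(3))
go(460.6,-192.2,172,90);go(460.6,-192.2,126,90)
c=cap('top');p=c['pixels'].astype(int);m=((p[...,0]>110)&(p[...,1]<90)&(p[...,2]<90)).astype(np.uint8)
n,l,s,ce=cv2.connectedComponentsWithStats(m);print([(s[i].tolist(),ce[i],atz(c,*ce[i],130)) for i in range(1,n) if s[i,4]>2])
```

```text
17.3 [ 494.91363589 -218.79850211  172.97288669] [ 3.14154233e+00 -1.68970845e-04  1.56973859e+00] [ 0.003  0.001 -0.001 -0.001 -0.001 -0.008]
shift [ 0.0266 -0.0343  0.001 ] twist -0.06
shift [ 0.0266 -0.0343  0.047 ] twist -0.06
[([363, 159, 9, 4, 26], array([367.30769231, 160.88461538]), array([ 637.14248715, -135.20951857,  130.        ]))]
```

play_rows(commands=[{"x": 0.004, "y": -0.006, "z": 0, "twist": 0}, {"x": 0.012, "y": -0.016, "z": 0, "twist": 0}, {"x": 0.021, "y": -0.027, "z": 0, "twist": 0}, {"x": 0.026, "y": -0.034, "z": 0, "twist": 0}, {"x": 0.0265, "y": -0.0343, "z": 0, "twist": 0}, {"x": 0.0265, "y": -0.0343, "z": 0, "twist": 0}, {"x": 0.0265, "y": -0.0343, "z": 0, "twist": 0}, {"x": 0.0265, "y": -0.0343, "z": 0.003, "twist": 0}], jaw=0.52)

```text
time: 18.15
tool_pos: [461.2, -193.6, 169.9]
tcp_rot: [3.141, 0.001, 1.57]
contact_force: [0.3, 0.8, 0.6]
grip_width: 43.7
finger_force: 0.0
```

Run:
```python
from h import *
c=cap('wrist');p=c['pixels'].astype(int);m=((p[...,0]>p[...,1]+60)).astype(np.uint8)
n,l,s,ce=cv2.connectedComponentsWithStats(m);print([(s[i].tolist(),ce[i]) for i in range(1,n) if s[i,4]>20])
print(proj(c,(460.6,-192.2,135)),proj(c,(460.6,-192.2,110)),bot.get_obs()['tool_pos'])
```

```text
[([561, 127, 26, 30, 276], array([571.47101449, 140.95289855])), ([306, 213, 32, 33, 569], array([321.89455185, 227.55360281]))]
(np.float64(321.6037023979669), np.float64(234.85132716064103)) (np.float64(321.697415865805), np.float64(220.58695248514655)) [ 460.78803577 -193.40210857  169.14706707]
```

play_rows(commands=[{"x": 0.001, "y": 0, "z": 0.006, "twist": 0}, {"x": 0.001, "y": 0, "z": 0.015, "twist": 0}, {"x": 0.001, "y": 0, "z": 0.025, "twist": 0}, {"x": 0.001, "y": 0, "z": 0.034, "twist": 0}, {"x": 0.001, "y": 0, "z": 0.041, "twist": 0}, {"x": 0.001, "y": 0, "z": 0.043, "twist": 0}, {"x": 0.001, "y": 0, "z": 0.043, "twist": 0}, {"x": 0.001, "y": 0, "z": 0.043, "twist": 0}])

```text
time: 19.0
tool_pos: [460.8, -192.3, 126.9]
tcp_rot: [3.141, 0.0, 1.57]
contact_force: [-0.5, -0.2, 0.4]
grip_width: 44.1
finger_force: 0.0
```

play_rows(commands=[{"x": 0, "y": 0, "z": 0, "twist": 0}, {"x": 0, "y": 0, "z": 0, "twist": 0}, {"x": 0, "y": 0, "z": 0, "twist": 0}, {"x": 0, "y": 0, "z": 0, "twist": 0}, {"x": 0, "y": 0, "z": 0, "twist": 0}, {"x": 0, "y": 0, "z": 0, "twist": 0}, {"x": 0, "y": 0, "z": 0, "twist": 0}, {"x": 0, "y": 0, "z": 0, "twist": 0}], jaw=1)

```text
time: 19.8
tool_pos: [460.7, -192.3, 126.8]
tcp_rot: [3.141, 0.0, 1.57]
contact_force: [-0.6, -0.3, 1.1]
grip_width: 22.4
finger_force: 30.0
```

Run:
```python
from h import *
o=bot.get_obs();print(o['time'],o['tool_pos'],o['tcp_rot'],o['grip_width'],o['finger_force'],o['contact_force'],o['moment'])
S=np.array([529.8,-181.8]);d=o['tool_pos'][:2]-S;print(np.hypot(*d),np.degrees(np.arctan2(d[1],d[0])))
```

```text
19.8 [ 460.7232061  -192.3051283   126.82969733] [3.14132152e+00 2.53415578e-04 1.57023216e+00] 22.402529492960547 29.9995973537807 [-0.62643456 -0.32163107  1.10668968] [-0.03499639 -0.17269157  0.01339629]
69.87103245333826 -171.35277448934497
```

```bash
cat >> h.py <<'E'
def arc(a0,incs,r=69.9):
    "rows for tool yaw 90: x=dy_world, y=dx_world"
    a=a0
    for i in incs:
        a-=i;t,t0=np.radians([a,a0]);print('x %.4f y %.4f'%(r*(np.sin(t)-np.sin(t0))/1e3,r*(np.cos(t)-np.cos(t0))/1e3))
    print('end',a);return a
E
python3 - <<'E'
from h import *
a=arc(188.65,[4,8,10,10,10,10,10,10]);a=arc(a,[10]*8);a=arc(a,[10]*6+[8,6])
E
```

```text
x 0.0048 y -0.0006
x 0.0146 y -0.0007
x 0.0267 y 0.0011
x 0.0382 y 0.0049
x 0.0489 y 0.0107
x 0.0585 y 0.0183
x 0.0666 y 0.0274
x 0.0730 y 0.0378
end 116.65
x 0.0045 y 0.0113
x 0.0070 y 0.0233
x 0.0073 y 0.0354
x 0.0055 y 0.0475
x 0.0017 y 0.0591
x -0.0041 y 0.0698
x -0.0116 y 0.0793
x -0.0207 y 0.0874
end 36.650000000000006
x -0.0104 y 0.0064
x -0.0217 y 0.0109
x -0.0336 y 0.0133
x -0.0458 y 0.0137
x -0.0579 y 0.0119
x -0.0694 y 0.0081
x -0.0781 y 0.0036
x -0.0841 y -0.0005
end -37.349999999999994
```

play_rows(commands=[{"x": 0.0048, "y": -0.0006, "z": 0, "twist": 0}, {"x": 0.0146, "y": -0.0007, "z": 0, "twist": 0}, {"x": 0.0267, "y": 0.0011, "z": 0, "twist": 0}, {"x": 0.0382, "y": 0.0049, "z": 0, "twist": 0}, {"x": 0.0489, "y": 0.0107, "z": 0, "twist": 0}, {"x": 0.0585, "y": 0.0183, "z": 0, "twist": 0}, {"x": 0.0666, "y": 0.0274, "z": 0, "twist": 0}, {"x": 0.073, "y": 0.0378, "z": 0, "twist": 0}])

```text
time: 20.6
tool_pos: [499.6, -119.1, 126.8]
tcp_rot: [3.14, 0.002, 1.572]
contact_force: [2.7, -10.4, -3.2]
grip_width: 22.3
finger_force: 30.0
```

play_rows(commands=[{"x": 0.0035, "y": 0.008, "z": 0, "twist": 0}, {"x": 0.0058, "y": 0.0165, "z": 0, "twist": 0}, {"x": 0.0072, "y": 0.0275, "z": 0, "twist": 0}, {"x": 0.0071, "y": 0.0384, "z": 0, "twist": 0}, {"x": 0.0055, "y": 0.0475, "z": 0, "twist": 0}, {"x": 0.0025, "y": 0.0571, "z": 0, "twist": 0}, {"x": -0.0015, "y": 0.0655, "z": 0, "twist": 0}, {"x": -0.0041, "y": 0.0698, "z": 0, "twist": 0}])

```text
time: 21.4
tool_pos: [567.7, -123.1, 126.4]
tcp_rot: [-3.138, 0.001, 1.571]
contact_force: [-3.6, -3.0, 2.8]
grip_width: 22.4
finger_force: 30.0
```

Run:
```python
from h import *
bot.capture('top')
o=bot.get_obs();S=np.array([529.8,-181.8]);d=o['tool_pos'][:2]-S;print(o['time'],o['tool_pos'],o['contact_force'],np.hypot(*d),np.degrees(np.arctan2(d[1],d[0])))
a=arc(56.65,[6,8,10,10,10,10,8,6])
a=arc(a,[6,8,8,6,2,0,0,0])
```

```text
21.45 [ 568.16686415 -123.33100796  126.44290517] [-2.22321516 -4.32106313  4.73304994] 69.93310586171832 56.72744904319098
x -0.0043 y 0.0059
x -0.0110 y 0.0130
x -0.0207 y 0.0204
x -0.0315 y 0.0261
x -0.0431 y 0.0298
x -0.0552 y 0.0314
x -0.0649 y 0.0312
x -0.0721 y 0.0301
end -11.350000000000001
x -0.0071 y -0.0018
x -0.0162 y -0.0054
x -0.0247 y -0.0101
x -0.0306 y -0.0145
x -0.0324 y -0.0161
x -0.0324 y -0.0161
x -0.0324 y -0.0161
x -0.0324 y -0.0161
end -41.35
```

play_rows(commands=[{"x": -0.0043, "y": 0.0059, "z": 0, "twist": 0}, {"x": -0.011, "y": 0.013, "z": 0, "twist": 0}, {"x": -0.0207, "y": 0.0204, "z": 0, "twist": 0}, {"x": -0.0315, "y": 0.0261, "z": 0, "twist": 0}, {"x": -0.0431, "y": 0.0298, "z": 0, "twist": 0}, {"x": -0.0552, "y": 0.0314, "z": 0, "twist": 0}, {"x": -0.0649, "y": 0.0312, "z": 0, "twist": 0}, {"x": -0.0721, "y": 0.0301, "z": 0, "twist": 0}])

```text
time: 22.25
tool_pos: [598.9, -196.6, 127.0]
tcp_rot: [3.14, 0.0, 1.57]
contact_force: [0.2, 0.9, 3.6]
grip_width: 22.6
finger_force: 30.0
```

play_rows(commands=[{"x": -0.0071, "y": -0.0018, "z": 0, "twist": 0}, {"x": -0.0162, "y": -0.0054, "z": 0, "twist": 0}, {"x": -0.0247, "y": -0.0101, "z": 0, "twist": 0}, {"x": -0.0306, "y": -0.0145, "z": 0, "twist": 0}, {"x": -0.0324, "y": -0.0161, "z": 0, "twist": 0}, {"x": -0.0324, "y": -0.0161, "z": 0, "twist": 0}, {"x": -0.0324, "y": -0.0161, "z": 0, "twist": 0}, {"x": -0.0324, "y": -0.0161, "z": 0, "twist": 0}])

```text
time: 23.05
tool_pos: [582.7, -228.8, 127.2]
tcp_rot: [3.14, 0.002, 1.57]
contact_force: [3.6, -2.3, 3.7]
grip_width: 22.4
finger_force: 30.0
```

Run:
```python
from h import *
np.set_printoptions(precision=2,suppress=True)
o=bot.get_obs();S=np.array([529.8,-181.8]);d=o['tool_pos'][:2]-S;print(o['time'],o['tool_pos'],o['contact_force'],np.hypot(*d),np.degrees(np.arctan2(d[1],d[0])))
c=cap('wrist','w9.png')
for p in [(111,40,69),(111,61,69),(130,46,60)]: print(proj(c,J(*p)))
```

```text
23.05 [ 582.67 -228.83  127.2 ] [ 3.65 -2.3   3.73] 70.75726397522143 -41.65362841110742
(np.float64(424.8068479860965), np.float64(106.30839480309766))
(np.float64(431.8572663305757), np.float64(68.97638720887807))
(np.float64(451.77274277862637), np.float64(100.13407998016515))
```

Run:
```python
from h import *
c=cap('wrist','w9.png')
hexd(c,395,55,130,85)
```

```text
55 ffffffffffffffffffffffffffffffffffffffffffd3689abccddeeddcc7ffffffffffffffffffffffffffffffffffffffffffffffffffffffffffffffffffffff
56 ffffffffffffffffffffffffffffffffffffffffffb37898bccddeeddcb7ffffffffffffffffffffffffffffffffffffffffffffffffffffffffffffffffffffff
57 ffffffffffffffffffffffffffffffffffffffffffb479a9bcddeeedcca6ffffffffffffffffffffffffffffffffffffffffffffffffffffffffffffffffffffff
58 ffffffffffffffffffffffffffffffffffffffffff8489a9bccdeeedccacffffffffffffffffffffffffffffffffffffffffffffffffffffffffffffffffffffff
59 ffffffffffffffffffffffffffffffffffffffffff9589a9ccdeeeddcc9bffffffffffffffffffffffffffffffffffffffffffffffffffffffffffffffffffffff
60 fffffffffffffffffffffffffffffffffffffffffd3689b9ccdddedccb8fffffffffffffffffffffffffffffffffffffffffffffffffffffffffffffffffffffff
61 fffffffffffffffffffffffffffffffffffffffffe5795abcdddeedccb7fffffffffffffffffffffffffffffffffffffffffffffffffffffffffffffffffffffff
62 fffffffffffffffffffffffffffffffffffffffffb48a6abcdddeddcca5fffffffffffffffffffffffffffffffffffffffffffffffffffffffffffffffffffffff
63 fffffffffffffffffffffffff
[... 9629 characters left out ...]
fffffffffffffffffffffffff
135 ffffffffffffffffff9789999999999999999999999999999999999999999888888888889636899aeff977874446788888876fffffffffffffffffffffffffffff
136 ffffffffffffffffffa8999a999999999999999999999999999999999999898888888889636899aeffd87885445788888887afffffffffffffffffffffffffffff
137 69aaccfffffffffffa899999999999999999999999999999999999999999888888888896368999efff877864356888888877ffffffffffffffffffffffffffffff
138 feedcbba9887aa9cd888999999a9a999999999999999999999999999999888888888896348899dfffa78874456888888885fffffffffffffffffffffffffffffff
139 aaa99998fffeedccbbbaaa888899999999999999999999999999999999888888888888336889bfffd87786456788888887afffffffffffffffffffffffffffffff
```

```bash
cat > m.py <<'E'
from h import *
np.set_printoptions(precision=2,suppress=True)
inv=lambda p:np.array([[np.cos(j),np.sin(j)],[-np.sin(j),np.cos(j)]])@(p[:2]-o0)
def gray(c): return c['pixels'].astype(float).sum(2)/3
def cross(row,u0,u1,th,falling):
    for u in range(u0,u1):
        a,b=row[u],row[u+1]
        if (falling and a>=th>b) or (not falling and a<th<=b): return u+(a-th)/(a-b)
def edges(c,rows,ul,dl,th=45,side='L',w=8):
    g=gray(c);out=[]
    for v in rows:
        u=int(ul+dl*(v-rows[0]));x=cross(g[v],u-w,u+w,th,side=='L')
        if x is not None: out.append((x,v))
    return out
def line(c,pts,z):
    q=np.array([inv(atz(c,u,v,z)) for u,v in pts]);k=np.polyfit(q[:,0],q[:,1],1);return k,q
E
python3 - <<'E'
from m import *
import pickle
c9=cap('wrist')
o=bot.get_obs();print(o['tool_pos'])
R=Ro.from_euler('xyz',o['tcp_rot']).as_matrix();off=R.T@(c9['eye']-o['tool_pos']);Rc=R.T@c9['rotation']
c8=dict(c9);R8=Ro.from_euler('xyz',[3.14154233e+00,-1.68970845e-04,1.56973859e+00]).as_matrix()
c8['eye']=np.array([494.91363589,-218.79850211,172.97288669])+R8@off;c8['rotation']=R8@Rc
c8['pixels']=cv2.imread('pics/w8.png')[:,:,::-1]
pickle.dump(c8,open('c8.pkl','wb'));pickle.dump(c9,open('c9.pkl','wb'))
L8=edges(c8,range(124,131),531,2);R8e=edges(c8,range(121,128),546.5,2,side='R',w=4)
L9=edges(c9,range(109,122),450,2.1);R9=edges(c9,range(107,116),475,2.0,side='R',w=5)
print(L8[0],L8[-1],R8e[0],R8e[-1],L9[0],L9[-1],R9[0],R9[-1])
for dz in(9.3,9.6):
  for n,a,b,x in(('L',L8,L9,138),('R',R8e,R9,150)):
    for z in(46,49,52,55,58):
      k8,q8=line(c8,a,z);k9,q9=line(c9,b,z+dz);print(n,dz,z,np.polyval(k8,x)-np.polyval(k9,x),k8[0],k9[0],q8[0],q8[-1],q9[0],q9[-1])
E
```

```text
[ 582.67 -228.77  127.17]
(np.float64(531.1063829787234), 124) (np.float64(543.1263157894737), 130) (np.float64(546.5425531914893), 121) (np.float64(558.6883116883117), 127) (np.float64(449.6636363636364), 109) (np.float64(474.1585365853659), 121) (np.float64(473.4719101123595), 107) (np.float64(489.6666666666667), 115)
L 9.3 46 0.5100147831842108 -0.3230473583894279 -0.31882548287253 [135.34  40.28] [146.74  36.59] [131.74  40.92] [149.32  35.24]
L 9.3 49 0.29255600143923033 -0.32304735838942583 -0.3188254828725318 [133.33  40.15] [144.6  36.5] [130.54  40.74] [147.86  35.14]
L 9.3 52 0.0750972196942783 -0.3230473583894302 -0.3188254828725297 [131.32  40.02] [142.46  36.42] [129.33  40.57] [146.4   35.05]
L 9.3 55 -0.14236156205070927 -0.3230473583894265 -0.31882548287253215 [129.31  39.89] [140.32  36.33] [128.13  40.39] [144.93  34.95]
L 9.3 58 -0.3598203437956329 -0.3230473583894225 -0.31882548287252926 [127.3   39.76] [138.18  36.24] [126.93  40.21] [143.47  34.86]
R 9.3 46 0.4320154220888739 -0.31584081825824123 -0.32411704071291253 [147.39  44.01] [158.93  40.36] [146.78  43.7
[... 1186 characters left out ...]
126.81  40.19] [143.32  34.85]
R 9.6 46 0.5003405858826042 -0.31584081825824123 -0.32411704071291764 [147.39  44.01] [158.93  40.36] [146.64  43.77] [158.3   40.01]
R 9.6 49 0.3307953177559071 -0.3158408182582492 -0.32411704071291686 [145.24  43.83] [156.65  40.23] [145.21  43.55] [156.7   39.85]
R 9.6 52 0.1612500496292668 -0.3158408182582435 -0.32411704071291453 [143.09  43.66] [154.37  40.1 ] [143.79  43.33] [155.1   39.68]
R 9.6 55 -0.008295218497444523 -0.3158408182582489 -0.32411704071291053 [140.95  43.49] [152.09  39.97] [142.36  43.1 ] [153.51  39.52]
R 9.6 58 -0.17784048662412744 -0.3158408182582473 -0.3241170407129113 [138.8   43.31] [149.8   39.83] [140.94  42.88] [151.91  39.35]
```

Run:
```python
from m import *
import pickle
c8=pickle.load(open('c8.pkl','rb'));c9=pickle.load(open('c9.pkl','rb'))
def T(n,a,b,dz=0):
    c=dict(c9);c['eye']=c9['eye']-np.array([0,0,dz]);p,e=tri(c8,a,c,b);print(n,inv(p),p[2],'e',e)
for dz in(9.3,9.6):T('Rcorner',(560.6,128.3),(491.2,116.2),dz)
T('lip low -y',(519.3,121.6),(426.3,106.6))
for c,u0,v0,w,h in((c8,540,130,30,16),(c9,468,110,34,18)):
    print(u0)
    for v in range(v0,v0+h): print(v,' '.join('%3d'%x for x in gray(c)[v,u0:u0+w]))
for c,u0,v0,w,h in((c8,514,92,18,32),(c9,422,74,20,36)):
    print(u0)
    p=c['pixels'].astype(int)
    for v in range(v0,v0+h,3): print(v,' '.join('%3d'%x for x in (p[v,u0:u0+w,0]-p[v,u0:u0+w,1])),'|',' '.join('%2d'%min(99,x) for x in gray(c)[v,u0:u0+w]))
```

```text
Rcorner [156.86  39.21] 51.18531022046565 e 0.16131993899160557
Rcorner [156.33  39.17] 51.877626405300475 e 0.18492958644846008
lip low -y [113.44  40.25] 64.40000662932171 e 0.028880834184458547
540
130  74  74  82  49  17  11  18  15  15  20  13  18  19  18  15  21  17  12  41  78  81 101 115 107 107 108 113 119  72  15
131  70  68  67  69  73  45  19   9  16  12  18  22  23  22  21  14  12  43  76  99 117 114 110 106 111 115  69  12  11  15
132  63  62  63  65  66  70  72  46  19   8  18  19  15  21   7  26  56  79  96 114 112 110 109 110 117  71  19  16  17  29
133  63  62  66  64  64  64  69  70  72  45  16  12  12  17  27  72  81 109 112 110 110 112 112 121  52   5  15  18  29  62
134  64  65  63  63  63  66  65  67  68  71  69  44  22  37  74  77 105 111 108 108 114 117  94  24   7  15  19  29  60  61
135  65  63  66  65  64  67  64  66  68  63  59  70  72  73  77 105 111 107 106 113 118  72  18   7  23  20  39  61  59  60
136  63  64  63  65  65  61  66  65  59  62  65  68  70  75 103 111 109 106 111 120  72  19  12  21  18  36  60  61  59  60
137  64  67  66  65  65  64  65
[... 6108 characters left out ...]
 77  67  63 204 162 126 129 152  12  -7   1   1   1   1 | 70 40 53 67 69 61 50 34 35 98 99 78 72 74 77 72 72 73 72 71
98   2   1   3   0  -6  27  95  40 154 180 155 130 139  73   0  -2   2   1   2   1 | 68 67 67 68 70 43 53 26 76 99 99 81 70 77 73 73 74 71 74 72
101   2   1   2  -4   0  81  65  50 202 158 158 131 135  69  -8 -13 -10  -8  -9  -8 | 67 66 68 70 61 53 40 28 99 99 99 80 73 73 71 70 70 67 67 66
104  -1  -4  -5 -11  27 106  45 174 179 156 158 134 124 127 128 128 130 129 132 127 | 83 99 99 99 51 45 31 79 99 99 99 79 74 72 78 78 75 75 71 64
107  -4  -3  -4  -6 -10  -9   5   7  13  15  14  27  33  49  56  68  81  98 100 103 | 65 64 62 64 64 99 95 88 55 48 53 31 30 29 34 39 44 42 51 49
```

Run:
```python
from h import *
a=arc(-41.35,[5,9,12,14,15,14,12,9]);
```

```text
x -0.0044 y -0.0042
x -0.0113 y -0.0127
x -0.0183 y -0.0256
x -0.0229 y -0.0420
x -0.0233 y -0.0602
x -0.0194 y -0.0768
x -0.0129 y -0.0899
x -0.0063 y -0.0987
end -131.35
```

play_rows(commands=[{"x": -0.0044, "y": -0.0042, "z": 0, "twist": 0}, {"x": -0.0113, "y": -0.0127, "z": 0, "twist": 0}, {"x": -0.0183, "y": -0.0256, "z": 0, "twist": 0}, {"x": -0.0229, "y": -0.042, "z": 0, "twist": 0}, {"x": -0.0233, "y": -0.0602, "z": 0, "twist": 0}, {"x": -0.0194, "y": -0.0768, "z": 0, "twist": 0}, {"x": -0.0129, "y": -0.0899, "z": 0, "twist": 0}, {"x": -0.0063, "y": -0.0987, "z": 0, "twist": 0}])

```text
time: 24.0
tool_pos: [481.9, -234.0, 126.7]
tcp_rot: [-3.14, -0.0, 1.57]
contact_force: [1.2, -1.2, 2.0]
grip_width: 22.0
finger_force: 30.0
```

play_rows(commands=[{"x": 0, "y": 0, "z": 0, "twist": 0}, {"x": 0, "y": 0, "z": 0, "twist": 0}, {"x": 0, "y": 0, "z": 0, "twist": 0}, {"x": 0, "y": 0, "z": 0, "twist": 0}, {"x": 0, "y": 0, "z": 0, "twist": 0}, {"x": 0, "y": 0, "z": 0, "twist": 0}, {"x": 0, "y": 0, "z": 0, "twist": 0}, {"x": 0, "y": 0, "z": 0, "twist": 0}])

```text
time: 24.8
tool_pos: [483.4, -234.8, 126.6]
tcp_rot: [-3.14, 0.001, 1.57]
contact_force: [-4.4, -4.0, 5.3]
grip_width: 22.3
finger_force: 30.0
```

Run:
```python
from m import *
import pickle
o=bot.get_obs();S=np.array([529.8,-181.8]);d=o['tool_pos'][:2]-S;print(o['time'],o['tool_pos'],o['contact_force'],np.hypot(*d),np.degrees(np.arctan2(d[1],d[0])))
c=cap('wrist','w10.png');pickle.dump(c,open('c10.pkl','wb'))
pk=proj(c,np.r_[J(113.4,40.25,64.4)]);q=proj(c,J(157,39,65));print(pk,q)
hexd(c,int(pk[0])-25,int(pk[1])-45,95,85)
```

```text
24.8 [ 483.38 -234.82  126.57] [-4.39 -3.95  5.28] 70.47331660254778 -131.2040832140834
(np.float64(591.0130825516417), np.float64(96.23237552061242)) (np.float64(660.268153075034), np.float64(106.35604152405124))
51 fffffffffffffffffffffffffffffffffffffffffff71345667849aabbbbbbba89ffffffff
52 ffffffffffffffffffffffffffffffffffffffffffb12345678959abbbbbbbba8fffffffff
53 ffffffffffffffffffffffffffffffffffffffffffc334567789abbccbbbbba9cfffffffff
54 ffffffffffffffffffffffffffffffffffffffffff613456788abbbbbbbbbba89fffffffff
55 ffffffffffffffffffffffffffffffffffffffffff7234454553443444446877ffffffffff
56 ffffffffffffffffffffffffffffffffffffffffff4233RRRRR332232222111dffffffffff
57 ffffffffffffffffffffffffffffffffffffffffR9RRRRRRRRRRRRRRRRRRR9ffffffffffff
58 fffffffffffffffffffffffffffffffffffffeRRRRRRRRRRRRRRRRRRRRRRRRRRffffffffc6
59 ffffffffffffffffffffffffffffffffffffbRRRRRRRRRRRRRRRRRRRRRRRRRRRfffc664366
60 ffffffffffffffffffffffffffffffffffffaRRRRRRRRRRRRRRRRRRRRRRRR9876555650277
61 ffffffffffffffffffffffffffffffffffff7RRRRRRRRRRRRRRRRRRR887753366667731577
62 fffffffffffffffffffffffff
[... 5079 characters left out ...]
88788778887677777777777777777777777763333335555555555555546667778889
128 8888888887888888777777777777777777777777853223345555555555555546676777888c
129 888888888887888677777777777777777777777753233345555554555555555666777788cd
130 88888888887888777777777777777777777677853233345555554545545555666777788adc
131 88888888888887667777777777777677777777633333455555455549755556666777889cdc
132 8888888888887667777777677777777777777743333355555555554b75445667777888bcdc
133 8888888888876776777777777777777777777423333455555555554b7545666677888adccc
134 8788888888767777777677777677767776775333334555555555554b7556666777879ccccc
135 8788888887677776676767777777777777763233335555555555554b755667777889cccccc
```

play_rows(commands=[{"x": 0, "y": 0, "z": 0, "twist": 0}, {"x": 0, "y": 0, "z": 0, "twist": 0}, {"x": 0, "y": 0, "z": 0, "twist": 0}, {"x": 0, "y": 0, "z": 0, "twist": 0}, {"x": 0, "y": 0, "z": 0, "twist": 0}, {"x": 0, "y": 0, "z": -0.008, "twist": 0}, {"x": 0, "y": 0, "z": -0.025, "twist": 0}, {"x": 0, "y": 0, "z": -0.046, "twist": 0}], jaw=0.52)

```text
time: 25.65
tool_pos: [483.2, -233.9, 173.2]
tcp_rot: [-3.14, -0.001, 1.57]
contact_force: [1.6, 0.3, 0.0]
grip_width: 44.2
finger_force: 0.0
```

play_rows(commands=[{"x": 0.004, "y": 0.004, "z": 0, "twist": 0}, {"x": 0.01, "y": 0.009, "z": 0, "twist": 0}, {"x": 0.015, "y": 0.012, "z": 0, "twist": 0}, {"x": 0.016, "y": 0.012, "z": 0, "twist": 0}, {"x": 0.016, "y": 0.012, "z": 0, "twist": 0}, {"x": 0.016, "y": 0.012, "z": 0, "twist": 0}, {"x": 0.016, "y": 0.012, "z": 0, "twist": 0}, {"x": 0.016, "y": 0.012, "z": 0, "twist": 0}])

```text
time: 26.45
tool_pos: [495.4, -218.3, 172.6]
tcp_rot: [-3.141, 0.0, 1.57]
contact_force: [0.4, 0.3, -0.4]
grip_width: 44.0
finger_force: 0.0
```

Run:
```python
from m import *
import pickle
o=bot.get_obs();print(o['time'],o['tool_pos'],o['dq'].round(3))
c=cap('wrist');pickle.dump(c,open('c11.pkl','wb'))
print(proj(c,J(113.4,40.25,64.4)));q=proj(c,J(156.6,39.2,65));print(q)
u,v=map(int,q)
for r in range(v-9,v+12): print(r,' '.join('%3d'%x for x in gray(c)[r,u-28:u+14]))
print(u-28)
```

```text
26.45 [ 495.42 -218.29  172.64] [ 0. -0. -0.  0.  0. -0.]
(np.float64(518.8584385841588), np.float64(122.34562119696139))
(np.float64(573.4431967571337), np.float64(129.89640688838324))
120  41  41  44  39  41  40  41  47  45  52  67  65  67  65  65  64  66  64  62  61  60  63  62  57  46  37  49  70 109 146 121  61  60  66  69  68  68  69  68  69  69  71
121  36  33  38  36  37  37  39  38  41  24  30  57  76  71  73  73  71  68  70  71  70  69  68  69  68  63  64  61  57  56  58  63  67  69  69  68  70  67  70  61  63  65
122  40  39  36  39  39  41  39  25  15  17  19  18  26  57  73  73  72  71  68  71  68  68  70  70  68  69  68  67  67  68  69  70  69  69  67  70  70  54  62  65  67  71
123  38  37  38  38  40  41  27  24  25  23  25  22  16  13  24  56  76  73  73  70  68  67  69  69  68  70  68  70  70  73  71  72  70  70  69  63  64  66  67  71  77  75
124  45  39  40  40  23  17  21  23  25  24  25  22  24  19  13  10  24  56  73  72  71  69  69  68  71  71  70  70  73  76  51  46  44  51  64  66  70  73  74  78  95 109
125  34  41  42  41  25  26  25  20  22  23  13  18  1
[... 2001 characters left out ...]
  59  57
137  63  63  69  69  51  26  24  29  34  41  50  47  45  47  46  43  55  65  68  73  74  74  95 113 111 106 108 113 119  71  21  16  20  21  25  15  38  60  61  59  59  57
138  64  67  69  49  27  30  32  36  49  46  48  44  45  46  45  48  62  66  68  70  72  94 112 112 105 106 111 119  72  19  15  22  22  23  18  41  61  61  58  59  58  58
139  65  69  49  31  28  27  37  48  46  46  46  46  45  45  50  61  67  67  69  71  94 111 109 106 107 111 119  73  19  19  19  25  25  20  39  62  61  58  59  59  59  58
140  69  50  27  24  27  39  48  47  50  45  46  45  45  52  62  64  69  69  71  84 112 108 108 109 113 121  53   7  15  22  21  24  21  42  61  58  59  60  60  58  59  59
545
```

play_rows(commands=[{"x": 0, "y": 0.015, "z": 0, "twist": 0}, {"x": 0, "y": 0.035, "z": 0, "twist": 0}, {"x": 0, "y": 0.055, "z": 0, "twist": 0}, {"x": 0, "y": 0.07, "z": 0, "twist": 0}, {"x": 0, "y": 0.08, "z": 0, "twist": 0}, {"x": 0, "y": 0.08, "z": 0, "twist": 0}, {"x": 0, "y": 0.08, "z": 0, "twist": 0}, {"x": 0, "y": 0.08, "z": 0, "twist": 0}])

```text
time: 27.3
tool_pos: [574.8, -218.2, 172.7]
tcp_rot: [-3.141, -0.0, 1.57]
contact_force: [0.1, -0.1, 0.4]
grip_width: 44.1
finger_force: 0.0
```

Run:
```python
from m import *
import pickle
o=bot.get_obs();print(o['time'],o['tool_pos'],o['dq'].round(3))
c=cap('wrist');pickle.dump(c,open('c12.pkl','wb'))
print(proj(c,J(113.4,40.25,64.4)));q=proj(c,J(156.6,39.2,65));print(q)
u,v=map(int,q)
for r in range(v-9,v+12): print(r,' '.join('%3d'%x for x in gray(c)[r,u-28:u+14]))
print(u-28)
u,v=map(int,proj(c,J(113.4,40.25,64.4)));hexd(c,u-8,v-8,40,16)
```

```text
27.3 [ 574.85 -218.25  172.71] [-0. -0.  0.  0. -0.  0.]
(np.float64(415.86949874969673), np.float64(122.59560266772125))
(np.float64(470.8283918698063), np.float64(130.14181632980427))
121  43  38  36  33  26  28  33  40  49  27  24  54  74  74  73  70  69  70  69  71  67  69  69  67  68  69  69  67  68  67  68  69  68  68  67  69  68  69  65  60  45  36
122  50  48  48  47  46  49  25  18  26  26  23  15  24  55  74  73  71  69  70  70  69  68  70  68  69  69  69  69  68  70  70  69  68  70  69  71  71  65  62  47  37  51
123  52  50  49  51  51  53  26  26  26  28  31  19  12  15  24  55  73  71  71  71  70  69  67  69  69  69  69  70  67  66  68  70  70  70  68  70  67  57  48  44  55  62
124  53  50  53  52  55  55  24  27  29  25  20  20  21  18  17  17  25  54  75  73  71  69  69  69  69  67  67  68  69  70  69  67  70  68  71  63  57  49  48  56  62  61
125  52  55  52  26  22  25  23  29  28  22  22  18  26  25  21  17  18  15  24  55  73  74  73  70  71  67  70  69  68  70  71  69  69  67  63  57  52  53  59  61  60  60
126  21  41  52  28  30  29  26  32  26  23  22  23  2
[... 2721 characters left out ...]
RR8888888888888888875ffff
115 8887777776RRRRRRR8888888888888888879ffff
116 8887877775RRRRRR98888888888887778879ffff
117 8887778784RRRRRR8888888888888777886cffff
118 8887777775RRRRRR8888888888888877886effff
119 5666659abRRRRRRR8788878787888777886fffff
120 555554fffRRRRRRRRRRRRRRRRR7777777765dfff
121 555654586RRRRRRRRRRRRRRRRR46666666654443
122 445445995R2RRRRRRRRRRRRRRR13566666666655
123 53334788ca76R57RRRRRRRRRRa95225666666666
124 99999988ccccbfffffff846R6889951156666666
125 8888889888bbbbaaabbbccc88888899732566632
126 8878888888bccbbbbbbbbbc88888888997325633
127 7ffff988888888bbcbbbbbbcc988888889974123
128 6ffff977888888ccccbbbbbc8888888888899741
129 fffffffffa88888887bbbc888888888888888997
```

Run:
```python
from m import *
import pickle
a=pickle.load(open('c11.pkl','rb'));b=pickle.load(open('c12.pkl','rb'))
print(a['eye'],b['eye'],a['rotation']-b['rotation'])
def T(p,q): x,e=tri(a,p,b,q);return np.r_[inv(x),x[2],e]
red=lambda c:(c['pixels'][...,0].astype(float)-c['pixels'][...,1])
for v in range(100,121,2):
    r=[]
    for c,u0 in((a,519),(b,416)):
        uu=int(u0+.47*(122-v));R=red(c)[v];x=cross(R,uu-6,uu+5,35,False);r.append(x)
        # print profile
    print(v,r,None if None in r else T((r[0],v),(r[1],v)))
for v in (106,112,117):
    for c,u0 in((a,519),(b,416)):
        uu=int(u0+.47*(122-v));print(v,uu-3,red(c)[v][uu-3:uu+12].astype(int),gray(c)[v][uu-3:uu+12].astype(int))
L=[]
for v in range(122,129):
    x=cross(gray(a)[v],int(557+2*(v-122)),int(557+2*(v-122))+6,42,False);y=cross(gray(b)[v],int(453+2*(v-122)),int(453+2*(v-122))+6,42,False)
    print('R',v,x,y,T((x,v),(y,v)) if x and y else '')
for v in range(128,133):
    x=cross(gray(a)[v],int(544+2*(v-128)),int(544+2*(v-128))+8,45,True);y=cross(gray(b)[v],int(441+2*(v-128)),int(441+2*(v-128))+8,45,True)
    print('L',v,x,y,T((x,v),(y,v)) if x and y else '')
print(T((573.6,130),(470.9,130)))
```

```text
[ 495.55 -148.35  304.54] [ 575.03 -148.28  304.64] [[ 0. -0.  0.]
 [ 0.  0. -0.]
 [ 0.  0.  0.]]
100 [np.float64(524.2112676056338), None] None
102 [np.float64(523.8333333333334), None] None
104 [np.float64(523.2297297297297), np.float64(418.20454545454544)] [112.29  53.79  65.45   0.19]
106 [np.float64(522.8095238095239), np.float64(417.76666666666665)] [112.1   52.31  65.89   0.19]
108 [np.float64(522.3846153846154), np.float64(417.5223880597015)] [112.2   50.86  65.87   0.19]
110 [np.float64(521.775), np.float64(417.35820895522386)] [112.53  49.44  65.26   0.19]
112 [np.float64(521.2888888888889), np.float64(417.1578947368421)] [112.73  47.99  65.     0.19]
114 [np.float64(520.8), np.float64(416.4782608695652)] [112.25  46.46  65.84   0.19]
116 [np.float64(520.2222222222222), np.float64(416.34722222222223)] [112.61  45.02  65.21   0.19]
118 [np.float64(519.96875), np.float64(416.0416666666667)] [112.5   43.52  65.73   0.19]
120 [np.float64(519.3461538461538), np.float64(415.6307692307692)] [112.49  42.03  65.65   0.19]
106 523 [ 43 162  84  42  54 194 129 121 101  23   1  -2   1 
[... 905 characters left out ...]
46.26  42.64  64.72   0.19]
R 125 563.5625 460.5698924731183 [147.86  42.06  64.95   0.19]
R 126 565.4631578947368 462.59090909090907 [149.62  41.49  64.87   0.19]
R 127 572.1666666666666 464.5578947368421 [146.39  40.79  75.6    0.18]
R 128 570.3846153846154 466.61538461538464 [151.91  40.32  67.34   0.19]
L 128 546.5777777777778 444.5777777777778 [136.75  38.53  63.25   0.19]
L 129 548.4725274725274 446.5952380952381 [138.51  37.95  63.16   0.19]
L 130 550.5138888888889 448.62068965517244 [140.15  37.37  63.4    0.19]
L 131 552.5113636363636 450.5531914893617 [141.66  36.78  63.75   0.19]
L 132 554.6046511627907 452.60714285714283 [143.3   36.21  64.05   0.18]
[156.51  39.22  65.27   0.19]
```

play_rows(commands=[{"x": -0.002, "y": -0.01, "z": 0, "twist": 0}, {"x": -0.005, "y": -0.03, "z": 0, "twist": 0}, {"x": -0.009, "y": -0.052, "z": 0, "twist": 0}, {"x": -0.013, "y": -0.074, "z": 0, "twist": 0}, {"x": -0.016, "y": -0.088, "z": 0, "twist": 0}, {"x": -0.016, "y": -0.0912, "z": 0, "twist": 0}, {"x": -0.016, "y": -0.0912, "z": 0, "twist": 0}, {"x": -0.016, "y": -0.0912, "z": 0.004, "twist": 0}])

```text
time: 28.15
tool_pos: [485.0, -234.4, 169.3]
tcp_rot: [3.14, 0.001, 1.57]
contact_force: [0.5, -0.1, 0.2]
grip_width: 43.8
finger_force: 0.0
```

play_rows(commands=[{"x": 0, "y": 0, "z": 0.006, "twist": 0}, {"x": 0, "y": 0, "z": 0.015, "twist": 0}, {"x": 0, "y": 0, "z": 0.025, "twist": 0}, {"x": 0, "y": 0, "z": 0.034, "twist": 0}, {"x": 0, "y": 0, "z": 0.04, "twist": 0}, {"x": 0, "y": 0, "z": 0.042, "twist": 0}, {"x": 0, "y": 0, "z": 0.042, "twist": 0}, {"x": 0, "y": 0, "z": 0.042, "twist": 0}])

```text
time: 28.95
tool_pos: [484.5, -234.3, 127.0]
tcp_rot: [3.141, 0.0, 1.57]
contact_force: [-0.2, -0.2, -0.3]
grip_width: 44.2
finger_force: 0.0
```

play_rows(commands=[{"x": 0, "y": 0, "z": 0, "twist": 0}, {"x": 0, "y": 0, "z": 0, "twist": 0}, {"x": 0, "y": 0, "z": 0, "twist": 0}, {"x": 0, "y": 0, "z": 0, "twist": 0}, {"x": 0, "y": 0, "z": 0, "twist": 0}, {"x": 0, "y": 0, "z": 0, "twist": 0}, {"x": 0, "y": 0, "z": 0, "twist": 0}, {"x": 0, "y": 0, "z": 0, "twist": 0}], jaw=1)

```text
time: 29.75
tool_pos: [484.3, -234.2, 126.8]
tcp_rot: [3.141, 0.0, 1.57]
contact_force: [-0.8, -1.0, 1.6]
grip_width: 21.9
finger_force: 30.0
```

Run:
```python
from h import *
o=bot.get_obs();S=np.array([529.8,-181.8]);d=o['tool_pos'][:2]-S;print(o['time'],o['tool_pos'],o['grip_width'],o['contact_force'],np.hypot(*d),np.degrees(np.arctan2(d[1],d[0])))
arc(-131.35,[3,6,9,12,12,10,6,4])
```

```text
29.75 [ 484.33627281 -234.21293529  126.80651682] 21.938171025155523 [-0.78970368 -0.95036488  1.63553748] 69.38347264561664 -130.938834999007
x 0.0025 y -0.0027
x 0.0079 y -0.0076
x 0.0168 y -0.0140
x 0.0301 y -0.0200
x 0.0444 y -0.0232
x 0.0566 y -0.0236
x 0.0638 y -0.0228
x 0.0686 y -0.0218
end -193.35
```

play_rows(commands=[{"x": 0.0025, "y": -0.003, "z": 0, "twist": 0}, {"x": 0.0079, "y": -0.008, "z": 0, "twist": 0}, {"x": 0.0168, "y": -0.0145, "z": 0, "twist": 0}, {"x": 0.0301, "y": -0.0205, "z": 0, "twist": 0}, {"x": 0.0444, "y": -0.0237, "z": 0, "twist": 0}, {"x": 0.0566, "y": -0.0241, "z": 0, "twist": 0}, {"x": 0.0638, "y": -0.0233, "z": 0, "twist": 0}, {"x": 0.0686, "y": -0.0223, "z": 0, "twist": 0}])

```text
time: 30.55
tool_pos: [461.9, -164.6, 126.9]
tcp_rot: [-3.141, 0.0, 1.571]
contact_force: [-1.4, -0.8, 5.1]
grip_width: 22.4
finger_force: 30.0
```

play_rows(commands=[{"x": 0, "y": 0, "z": 0, "twist": 0}, {"x": 0, "y": 0, "z": 0, "twist": 0}, {"x": 0, "y": 0, "z": 0, "twist": 0}, {"x": 0, "y": 0, "z": 0, "twist": 0}, {"x": 0, "y": 0, "z": 0, "twist": 0}, {"x": 0, "y": 0, "z": 0, "twist": 0}, {"x": 0, "y": 0, "z": 0, "twist": 0}, {"x": 0, "y": 0, "z": 0, "twist": 0}])

```text
time: 31.35
tool_pos: [461.8, -165.4, 126.8]
tcp_rot: [-3.141, -0.001, 1.57]
contact_force: [-2.5, 1.7, 5.9]
grip_width: 22.1
finger_force: 30.1
```

play_rows(commands=[{"x": 0, "y": 0, "z": 0, "twist": 0}, {"x": 0, "y": 0, "z": 0, "twist": 0}, {"x": 0, "y": 0, "z": 0, "twist": 0}, {"x": 0, "y": 0, "z": 0, "twist": 0}, {"x": 0, "y": 0, "z": 0, "twist": 0}, {"x": 0, "y": 0, "z": -0.008, "twist": 0}, {"x": 0, "y": 0, "z": -0.025, "twist": 0}, {"x": 0, "y": 0, "z": -0.046, "twist": 0}], jaw=0.52)

```text
time: 32.15
tool_pos: [461.7, -165.4, 173.2]
tcp_rot: [-3.14, -0.001, 1.57]
contact_force: [0.3, 0.1, -0.5]
grip_width: 44.0
finger_force: 0.0
```

Run:
```python
from h import *
o=bot.get_obs();print(o['time'],o['tool_pos'],o['tcp_rot']);go(495.4,-218.3,172.6,90)
```

```text
32.15 [ 461.74901601 -165.35036988  173.22530337] [-3.14040297e+00 -6.08133830e-04  1.57023137e+00]
shift [-0.0529  0.0337  0.0006] twist -0.03
```

play_rows(commands=[{"x": -0.008, "y": 0.005, "z": 0, "twist": 0}, {"x": -0.022, "y": 0.014, "z": 0, "twist": 0}, {"x": -0.038, "y": 0.025, "z": 0, "twist": 0}, {"x": -0.049, "y": 0.031, "z": 0, "twist": 0}, {"x": -0.053, "y": 0.0337, "z": 0, "twist": 0}, {"x": -0.053, "y": 0.0337, "z": 0, "twist": 0}, {"x": -0.053, "y": 0.0337, "z": 0, "twist": 0}, {"x": -0.053, "y": 0.0337, "z": 0, "twist": 0}])

```text
time: 32.95
tool_pos: [495.4, -218.0, 172.7]
tcp_rot: [-3.141, -0.0, 1.571]
contact_force: [-0.5, 0.6, 0.2]
grip_width: 44.4
finger_force: 0.0
```

Run:
```python
from m import *
import pickle
bot.capture('top');bot.capture('top')
c=cap('wrist');pickle.dump(c,open('c13.pkl','wb'));print(bot.get_obs()['tool_pos'])
```

```text
[ 495.61 -218.17  172.85]
```

play_rows(commands=[{"x": 0, "y": 0.015, "z": 0, "twist": 0}, {"x": 0, "y": 0.035, "z": 0, "twist": 0}, {"x": 0, "y": 0.055, "z": 0, "twist": 0}, {"x": 0, "y": 0.07, "z": 0, "twist": 0}, {"x": 0, "y": 0.08, "z": 0, "twist": 0}, {"x": 0, "y": 0.08, "z": 0, "twist": 0}, {"x": 0, "y": 0.08, "z": 0, "twist": 0}, {"x": 0, "y": 0.08, "z": 0, "twist": 0}])

```text
time: 33.9
tool_pos: [575.0, -218.5, 172.7]
tcp_rot: [-3.141, -0.0, 1.57]
contact_force: [-0.3, -0.4, 0.4]
grip_width: 44.2
finger_force: 0.0
```

Run:
```python
from m import *
import pickle
bot.capture('top');bot.capture('top')
b=cap('wrist');pickle.dump(b,open('c14.pkl','wb'));a=pickle.load(open('c13.pkl','rb'))
def T(p,q): x,e=tri(a,p,b,q);return np.r_[inv(x),x[2],e]
red=lambda c:(c['pixels'][...,0].astype(float)-c['pixels'][...,1])
for n,c in(('a',a),('b',b)): print(n,[np.round(proj(c,J(*p)),1) for p in((112.5,42,65.5),(112.3,53.8,65.5),(156.5,39.2,67))])
z=[]
for y in np.arange(42,54.1,.75):
    pa,pb=[proj(c,J(112.5,y,65.5)) for c in(a,b)];v=int(round(pa[1]))
    x=cross(red(a)[v],int(pa[0])-5,int(pa[0])+6,35,False);w=cross(red(b)[v],int(pb[0])-5,int(pb[0])+6,35,False)
    if x and w: z.append(T((x,v),(w,v))[2])
print('lip bottom',np.round(z,1),np.mean(z),np.median(z))
for n,c in(('a',a),('b',b)):
    u,v=map(int,proj(c,J(146,41,67)));print(n,u-25)
    for r in range(v-7,v+9): print(r,' '.join('%3d'%x for x in gray(c)[r,u-25:u+18]))
```

```text
a [array([518.9, 120.4]), array([523. , 104.3]), array([575. , 130.5])]
b [array([415. , 119.5]), array([417.7, 103.5]), array([471.3, 129.6])]
lip bottom [66.2 65.1 65.5 66.1 66.2 66.  65.2 65.6 65.5 65.4 66.3 66.  65.3 65.6
 66.1 65.9 66.2] 65.79011489784867 65.88308820459795
a 537
119  65  63  66  66  67  67  65  68  65  64  67  68  68  67  68  66  67  67  67  63  59  62  60  61  63  64  67  66  64  64  63  77 122 228 226 223 223 225 236 119  62  65  68
120  85  55  47  56  54  56  56  55  55  54  55  57  55  55  64  61  64  64  66  65  65  63  62  60  61  60  59  64  60  60  58  62 176 210 215 221 226 233 196  84  59  67  66
121 102  55  32  35  36  37  35  35  35  32  34  36  36  33  32  36  35  37  34  24  59  73  75  71  71  68  67  66  66  65  64  61  52  47  38  37  37  38  51  62  68  68  66
122  84  38  25  39  40  39  39  35  39  37  35  42  35  38  36  40  40  19  21  19  19  27  57  72  73  71  70  69  68  68  66  66  67  65  63  65  65  67  68  67  68  69  69
123  70  29  12  22  32  37  40  38  38  41  38  37  39  37  39  39  41  21  24  24  23  15  10  25  53  73  74
[... 4122 characters left out ...]
  69  71  69  70  71  69  71  70  70  71  70  71  69  72  72  75  80  64  34  17  16  18  24  19  23  27  24  23  23  21  21  23  26  18  24  20  15  16  35  61  62  60  59
131  69  68  70  69  69  70  69  71  72  71  71  71  70  71  71  70  71  76  78  64  35  15  18  17  21  24  23  24  25  20  25  19  21  18  24  16  18  39  62  63  60  60  61
132  67  71  70  70  72  70  70  71  71  70  71  71  69  70  71  70  72  72  69  75  76  63  32  15  14  16  17  22  21  16  21  20  18  19  20  20  42  61  61  62  58  62  62
133  70  70  69  69  70  71  71  69  70  71  71  72  71  70  70  70  69  70  70  71  72  71  72  59  31  18  12  19  18  23  22  26  24  16  47  81  66  61  61  63  60  60  62
```

```bash
cat > q.py <<'E'
from m import *
import pickle
def run(fa,fb,zg):
    a=pickle.load(open(fa,'rb'));b=pickle.load(open(fb,'rb'))
    red=lambda c:(c['pixels'][...,0].astype(float)-c['pixels'][...,1])
    def meas(img,P0,P1,th,fall,zguess):
        out=[];ls=[]
        for c in(a,b):
            p0,p1=np.array(proj(c,J(*P0,zguess))),np.array(proj(c,J(*P1,zguess)));s=(p1[0]-p0[0])/(p1[1]-p0[1])
            pts=[]
            lo,hi=sorted((p0[1],p1[1]))
            for v in range(int(np.ceil(lo)),int(hi)+1):
                u=p0[0]+s*(v-p0[1]);cs=[x for k in range(-4,5) if (x:=cross(img(c)[v],int(u)+k,int(u)+k+1,th,fall)) is not None]
                if cs: pts.append((v,min(cs,key=lambda x:abs(x-u))))
            pts=np.array(pts);k=np.polyfit(pts[:,0],pts[:,1],1);r=pts[:,1]-np.polyval(k,pts[:,0]);g=abs(r)<.8;k=np.polyfit(pts[g,0],pts[g,1],1);ls.append((k,g.sum(),np.std(pts[g,1]-np.polyval(k,pts[g,0]))))
        zs=[]
        for P in(P0,P1,[(P0[0]+P1[0])/2,(P0[1]+P1[1])/2]):
            va=proj(a,J(*P,zguess))[1];z=zguess
            ua=np.polyval(ls[0][0],va)
            for _ in range(4):
                X=atz(a,ua,va,z);vb=proj(b,X)[1];ub=np.polyval(ls[1][0],vb);z=tri(a,(ua,va),b,(ub,vb))[0][2]
            zs.append(z)
        return np.round(zs,2),[(l[1],round(l[2],2)) for l in ls]
    print('lip',meas(red,(112.3,42),(112.3,53),35,False,65.5))
    print('R',meas(gray,(146,42.6),(152,40.7),42,False,zg))
    print('L',meas(gray,(137,38.6),(144,36.3),45,True,zg-1))
run('c11.pkl','c12.pkl',64.6);run('c13.pkl','c14.pkl',67.2)
E
python3 q.py
```

```text
lip (array([65.41, 65.75, 65.58]), [(np.int64(15), np.float64(0.07)), (np.int64(15), np.float64(0.12))])
R (array([63.5 , 63.89, 63.7 ]), [(np.int64(3), np.float64(0.03)), (np.int64(3), np.float64(0.01))])
L (array([61.87, 62.58, 62.22]), [(np.int64(4), np.float64(0.03)), (np.int64(4), np.float64(0.03))])
lip (array([65.53, 65.68, 65.6 ]), [(np.int64(15), np.float64(0.09)), (np.int64(15), np.float64(0.12))])
R (array([63.49, 79.86, 71.97]), [(np.int64(2), np.float64(0.0)), (np.int64(3), np.float64(0.04))])
L (array([65.59, 64.58, 65.09]), [(np.int64(4), np.float64(0.02)), (np.int64(4), np.float64(0.14))])
```

Run:
```python
from m import *
import pickle
from scipy.optimize import least_squares
C={k:pickle.load(open('c%d.pkl'%k,'rb')) for k in(8,9,11,12,13,14)}
cor={8:(560.85,128.12),9:(491.38,115.94),11:(573.64,130.04),12:(470.86,130.04),13:(575.67,130.59),14:(471.99,129.75)}
red=lambda c:(c['pixels'][...,0].astype(float)-c['pixels'][...,1])
lip={}
for k,c in C.items():
    p0,p1=[np.array(proj(c,J(112.4,y,65.6))) for y in(42,53)];s=(p1[0]-p0[0])/(p1[1]-p0[1]);pts=[]
    for v in range(int(p1[1])+1,int(p0[1])+1):
        u=p0[0]+s*(v-p0[1]);cs=[x for d in range(-5,6) if (x:=cross(red(c)[v],int(u)+d,int(u)+d+1,35,False)) is not None]
        if cs: pts.append((v,min(cs,key=lambda x:abs(x-u))))
    pts=np.array(pts);lip[k]=np.polyfit(pts[:,0],pts[:,1],1)
dz={8:0,9:0,11:3.77,12:3.77,13:6.37,14:6.37}
def f(x,full=False):
    Lx,Lz,cx,cy,cz,d9=x[:6];sh=dict(zip(C,x[6:].reshape(6,2)));r=[]
    for k,c in C.items():
        c=dict(c);c['eye']=c['eye']+np.r_[sh[k],0]
        for y in(44,51):
            u,v=proj(c,J(Lx,y,Lz));r.append((u-np.polyval(lip[k],v))/.15)
        z=cz+(0 if k==8 else d9)+dz[k];u,v=proj(c,J(cx,cy,z));r+= [(u-cor[k][0])/.25,(v-cor[k][1])/.25]
        r+=list(sh[k]/.5)
    r+=[(d9-9.35)/.15];return np.array(r)
s=least_squares(f,np.r_[112.4,65.6,156.5,39.2,51.5,9.35,np.zeros(12)])
cov=np.linalg.inv(s.jac.T@s.jac);x=s.x
g=np.zeros(len(x));g[4]=1;g[5]=1;g[1]=-1
print(x[:6],'cost',s.cost,'now rel top-lipbottom',x[4]+x[5]+6.37-x[1],'+-',np.sqrt(g@cov@g));print(x[6:].reshape(6,2))
```

```text
[112.44  65.48 156.66  39.23  51.79   9.38] cost 4.768165658828518 now rel top-lipbottom 2.0543652623653657 +- 0.5739579235473008
[[ 0.01 -0.16]
 [ 0.03 -0.02]
 [-0.03  0.09]
 [ 0.01 -0.04]
 [-0.02  0.07]
 [-0.    0.07]]
```

Run:
```python
from h import *
t=cap('top');p=cv2.imread('pics/top0.png')[:,:,::-1].astype(int)
d=np.abs(t['pixels'].astype(int)-p).sum(2)
for n,(u,v,r) in dict(bowl=(391,131,30),tin=(315,180,14),timer=(427,258,14),spoon=(315,255,24)).items(): print(n,d[v-r:v+r,u-r:u+r].mean())
o=bot.get_obs();print(o['time'],o['contact_force'],bot.close_job())
```

```text
bowl 78.42305555555555
tin 13.544642857142858
timer 100.07397959183673
spoon 73.63628472222223
the job is handed in; nothing more can be done
34.1 [-0.41367432 -0.36192708 -0.53514541] None
```

I handed the job in at 34.1 s. The crank is fully home on the shaft, and I wound it until the pointer measured level with the red marker, to about ±0.6 mm. I never saw the pointer's tip, only its arm. My last picture check of the bowl, tin, timer and spoon was inconclusive, but I felt no contact with any of them.

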